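# Stand the drying stone in the bamboo rack

## Robot

A 7-joint arm with a two-finger parallel gripper is mounted at the origin on the work surface. World frame = base frame: x ahead of the robot, y to its left, z up, the work surface at z = 0. Lengths are in m, angles in rad, forces in N, time in s.
With the tool pointing down it reaches from about 0.4 to 0.85 m from the base axis. Payload 10.4 kg.
Tool frame: the origin (TCP) lies midway between the tips of the shut fingers; the grasp point (between the pads) lies 19 mm behind it; z points along the fingers, y is the direction in which the jaws open and shut (so a half turn about z gives the same grasp; the last joint's range is limited). The gripper opens to 85 mm and grips with 20 to 120 N. Pads are 22 mm wide; open, the fingers measure 114 mm over their backs; the gripper's body (76 mm by 85 mm) begins 54 mm behind the grasp point. The pads swing forward as they close: fully open they stand 13 mm farther back than shut.
Start: joints at [-1.279, 0.332, -0.065, 1.46, 0.022, 1.35, -0.088], TCP at [0.194, 0.594, 0.231] pointing down, gripper open.
Joint ranges: [-2.6, 2.6], [-0.5, 2.12], [-1.47, 1.34], [0.16, 2.42], [-1.27, 4.41], [0.06, 2.06], [-2.6, 2.6]. Speed limits (rad/s): [2.22, 2.22, 2.79, 2.79, 3.14, 3.14, 3.14].

## Interface

Orientations are given as a unit quaternion [x, y, z, w].
In Python, from workcell import manip, viewer gives the robot as it stands.
- The arm moves only by the tool move_arm, never from a script. Its argument "deltas" is a list of rows, each a list of 7 numbers: the shift along the tool's x, y, z in m, then the turn, a rotation vector about the tool's x, y, z in degrees, then the opening, from -1 (shut) to 1 (fully open). In form: [[dx, dy, dz, wx, wy, wz, gripper], ...]. A call has 1 to 10 rows; each row shifts and turns the commanded pose from where the row before left it, along the tool's axes as they then stand; what a row does not reach is not made up. A row lasts 1/8 s, in which the tool goes at most 62.5 mm and 10.7 degrees, less where a joint would pass 70% of its speed; a pose out of reach is approached as far as the arm can. A call with a gripper value outside its range is refused whole. The fingers move at their own pace and stop on an object; "force" is the grip in N (left out, the last holds). Time passes only in rows, so rows that do not move let the fingers close. It gives the time, the measured TCP pose, the force and the opening at its end, in the units of the state.
- manip.get_obs(): the state, without advancing time (a new reading comes with each control period).
- viewer.camera(name): name is "scene" or "top"; returns (picture, depth): 480x640x3 uint8, red, green, blue; 480x640 float32, m along the optical axis (not along the pixel's ray), 0 where there is no reading.
- viewer.calibration(name): a dict with "fx", "fy", "cx", "cy" (pixels), "R" (3x3) and "t" (3): a world point X has camera coordinates R X + t. Camera axes: x right, y down, z forward; pixel columns grow to the right and rows downward; lengths in m; the calibration is good to about 2 mm. A picture is of the moment at which its call begins. calibration takes no time and is no camera call.
- manip.hand_in(): hands the job in, once; it reports no verdict.
The state is a dict: "clock": time; "joint_pos": joint angles; "joint_velocities": joint speeds; "tau": joint torques, N m; "position": TCP position; "ee_rot": TCP orientation; "ft_force": force on the tool from outside, world axes, zero at the start; "torque": the same for the moment, N m; "grip_width": opening from 0.0 (shut) to 1.0 (fully open).
Only numpy, scipy, OpenCV 4.12 (cv2) and the standard library are available. Lean on these libraries where they do the work, as an engineer would, in place of code of your own. Each camera call takes 0.05 s, during which the arm holds its last target.

## Task

Tidy the drawer top: the pale grey drying stone lies flat against the upstand at the back, too wide to pick up where it is. With light pressure from above draw it out flat over the front edge of the drawer unit until it overhangs enough to pinch, lift it off without dropping it, and stand it upright on edge in the empty slot of the bamboo rack, fully down, then let go. The stone is brittle, so press and seat it gently, and leave the other things where they are.

Things in the scene. Friction and masses are not known exactly. Their poses are not given: they have to be found in the camera images.
- chest: Walnut-toned drawer unit, fixed, 220 deep (x) x 560 wide (y) x 100 mm high. Origin: centre of its underside, on the counter; x points from front (robot side) to back, z up. Flat top at z = 100 mm, straight front edge at x = -110 mm, plain drawer fronts flush below it, free counter before it. An upstand 12 mm thick, 35 mm high runs along the back (inner face x = +98 mm).
- stone: Brittle pale grey drying stone with darker grooves: slab 140 (x) x 110 (y) x 9 mm, about 0.13-0.25 kg. Origin: centre of its underside, z up. Starts flat, x within 0.05 rad of the chest's, far (+x) edge some mm from the upstand (no finger fits behind), left or right of the jar. Friction 0.4 on walnut: fingertips pressing with 7-12 N drag it, less slips. Over 20 N on chest or rack, or a quick touch, breaks it.
- stone_mid (a point): Centre of the slab, 4.5 mm above the stone's origin.
- stone_front (a point): Middle of the slab's near (-x) end face: 70 mm from stone_mid, 55 to 66 mm behind the chest's front edge at the start. With more than 70 mm out over the edge the slab tips off. Pinched lightly at this end by tilted fingers, the slab swings up about its far edge and lines up with them as they rise.
- rack: Slotted bamboo rack, fixed to the chest's top on the other side of the jar, 104 deep (x) x 130 wide (y) x 50 mm high. Origin: centre of its underside; axes within 0.06 rad of the chest's. On a 10 mm base, four 8 mm slats along y leave, front to back: a 44 mm bay (nail brush), the empty 14 mm slot, a 14 mm slot (tin). Slots are open at both ends.
- slot (a point): Middle of the floor of the empty slot, 15 mm behind (+x) and 10 mm above the rack's origin. The slot is 14 mm wide in x (slab: 9 mm), runs along y; its walls rise 40 mm above this point. With the slab standing in it on a short edge, stone_mid is 70 mm above this point.
- tin: Bystander: slim silver aluminium tin 10 x 90 x 60 mm high, standing loose in the rear slot of the rack, its top 70 mm above the chest's top. Origin: centre of its underside.
- brush: Bystander: green nail brush with pale bristles, 36 x 88 x 43 mm high, loose in the rack's front bay. Origin: centre of its underside.
- jar: Bystander: frosted glass jar with aluminium lid, diameter 52, 58 mm high, loose on the chest's top near its middle. Origin: centre of its underside.
- inhaler: Bystander: blue plastic inhaler, 61 x 32 x 66 mm high, loose near one end of the chest's top. Origin: underside.
- pot: Bystander: amber cream pot with black lid, diameter 41, 36 mm high, loose near the other end of the chest's top. Origin: centre of its underside.
- lotion: Bystander: white lotion bottle, diameter 60, 150 mm high, loose on the counter beyond the right (-y) end of the chest. Origin: centre of its underside.
Not all that is in view belongs to the job. There is more than one size of the stone; the one meant has the size given above.

How it is judged:
On the way, in this order (a step that is already met when the one before it is completed fails the run):
1. the stone lies flat on the drawer top with its near edge at least 25 mm out over the front edge (x of stone_front in the frame of chest below -0.135 m and angle between stone's own z axis and vertical below 0.06 rad and height (world z) of stone below 0.104 m), for 0.2 s.
2. the stone is lifted clear of the drawer unit, held by the fingers (contact force between stone and chest below 0.01 N and contact force between stone and the fingers above 1 N and height (world z) of stone above 0.14 m and contact force between stone and rack below 0.01 N), for 0.2 s.
At the end, for the whole second after the job is handed in: The drying stone stands upright on edge (within 11 degrees) in the empty slot of the rack, fully down on the slot's floor (within 4 mm) and within 30 mm of the slot's middle lengthwise, staying there and released (it may still settle against a slat, under 0.15 m/s) (angle between stone's own z axis and vertical between 1.37 and 1.77 rad and x of stone_mid in the frame of slot between -0.014 and 0.014 m and y of stone_mid in the frame of slot between -0.03 and 0.03 m and z of stone_mid in the frame of slot between 0.045 and 0.074 m and linear speed of stone below 0.15 m/s); the robot touches nothing.
It fails at once if the stone is pressed against the drawer unit with more than 20 N (contact force between stone and chest above 20 N).
It fails at once if the stone is pressed against the rack with more than 20 N (contact force between stone and rack above 20 N).
It fails at once if the stone is dropped off the drawer unit (height (world z) of stone_mid below 0.085 m).
It fails at once if a bystander is moved by more than 20 mm (distance of any of jar, inhaler, pot, tin, brush, lotion from where it was at the start of the episode above 0.02 m).
It also fails if it takes over 72 s, if anything falls off the work surface, if the arm or the gripper's body presses on something with over 40 N, if the wrist force passes 120 N, or if a joint passes its speed limit or range.

## Working session

There is one attempt and no reset: what is moved stays moved. The work goes in short steps, Python scripts to look and compute and a tool call to move; the robot and the scene stay as the last step left them, time stands still between calls to the robot, and variables do not carry over. Pictures are saved under pics/ and viewed, and the job is handed in when it is done.

Besides the shell and the picture viewer there is one more tool, called after "Request:" as name(argument=value, ...) on one line, values as JSON. move_arm: Moves the arm, as the interface text tells. Its arguments: {"type":"object","properties":{"deltas":{"type":"array"},"force":{"type":"number"}},"required":["deltas"]}

```bash
ls; mkdir -p pics
cat > h.py <<'E'
import numpy as np, cv2
from workcell import manip, viewer
def snap(name,fn):
    p,d=viewer.camera(name); cv2.imwrite('pics/'+fn+'.png',p[:,:,::-1]); np.save('pics/'+fn+'_d.npy',d); return p,d
def world(name,u,v,z):
    c=viewer.calibration(name); R=np.array(c['R']);t=np.array(c['t'])
    o=-R.T@t; r=R.T@np.array([(u-c['cx'])/c['fx'],(v-c['cy'])/c['fy'],1]); return o+r*(z-o[2])/r[2]
def world_d(name,u,v,d):
    c=viewer.calibration(name); R=np.array(c['R']);t=np.array(c['t'])
    return R.T@(np.array([(u-c['cx'])/c['fx']*d,(v-c['cy'])/c['fy']*d,d])-t)
E
python3 - <<'E'
from h import *
for n in('scene','top'):
    snap(n,n+'0'); c=viewer.calibration(n); R=np.array(c['R']);print(n,c['fx'],-R.T@np.array(c['t']),R.round(3).tolist())
print(manip.get_obs())
E
```

```text
pics
scene 469.4730786635921 [ 1.3519593  -0.06587917  0.74279087] [[-0.01, 1.0, -0.003], [0.619, 0.004, -0.785], [-0.785, -0.009, -0.619]]
top 559.3255440411245 [ 0.42399098 -0.06978848  1.32955082] [[0.022, -1.0, 0.006], [-0.994, -0.022, -0.109], [0.109, -0.004, -0.994]]
{'clock': 0.1, 'joint_pos': array([-1.27858479,  0.33283957, -0.06470619,  1.46087559,  0.02161786,
        1.34988711, -0.08852776]), 'joint_velocities': array([ 1.52333212e-03, -1.84786710e-03,  2.55726363e-05, -9.45094246e-04,
        6.35905991e-04, -9.59751600e-04, -9.78870459e-04]), 'tau': array([ 1.68784496e-03, -6.26738548e+01,  4.93472291e-02, -3.92434859e+01,
        1.64129067e-02,  6.90919798e-03, -7.03177463e-06]), 'position': array([0.19342305, 0.59395857, 0.2305675 ]), 'ee_rot': array([ 1.56755745e-01,  9.87637183e-01, -6.53403961e-04, -6.60997633e-05]), 'ft_force': array([-0.85373326,  0.50999889, -0.36035769]), 'torque': array([-0.00544374,  0.00667929, -0.00074332]), 'grip_width': 0.9996382980512752}
```

View pics/scene0.png

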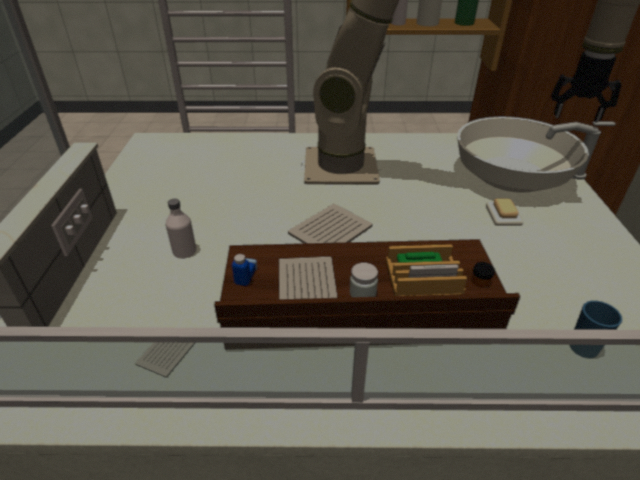

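View pics/top0.png

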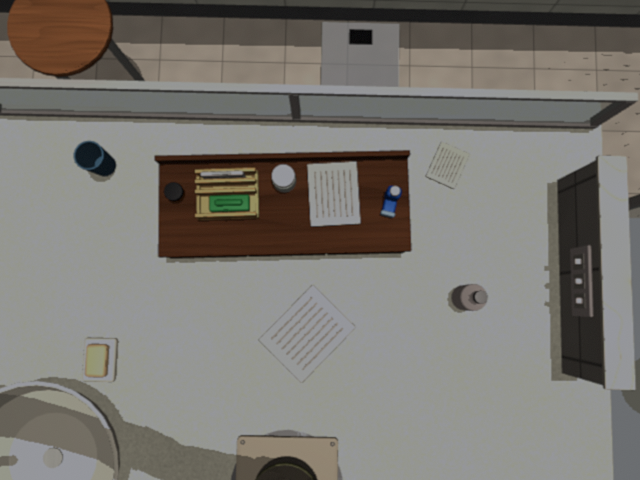

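Three candidate stones in the top view: (333,194) on the drawer unit, (307,333) on the counter, and a small one at (448,165). The one on the drawer top against the upstand fits the description. I'll measure it and confirm in a crop.

Run:
```python
from h import *
p=cv2.imread('pics/top0.png'); 
c=p[140:270,150:420]; c=cv2.resize(c,None,fx=2.95,fy=2.95,interpolation=cv2.INTER_CUBIC); cv2.imwrite('pics/crop0.png',c)
hsv=cv2.cvtColor(p,cv2.COLOR_BGR2HSV)
m=((hsv[:,:,1]<60)&(hsv[:,:,2]>80)).astype(np.uint8)
roi=np.zeros_like(m); roi[158:232,302:368]=1; m&=roi
m=cv2.morphologyEx(m,cv2.MORPH_CLOSE,np.ones((5,5)))
cs,_=cv2.findContours(m,cv2.RETR_EXTERNAL,cv2.CHAIN_APPROX_NONE); k=max(cs,key=cv2.contourArea)
print(cv2.minAreaRect(k))
W=np.array([world('top',*q[0],.109)[:2] for q in k],np.float32)
r=cv2.minAreaRect(W);print('stone',r,cv2.boxPoints(r))
# chest: dark red-brown front edge
for u in range(170,410,20):
    col=p[235:270,u].astype(int).sum(1); g=np.diff(col); v=235+np.argmax(g)+1
    print(u,v,world('top',u,v-0.5,.1)[:2].round(4), end=';')
print()
for u in (300,380): print(p[245:262,u].tolist())
for v in (200,220,240):
    col=p[v].astype(int).sum(1); print(v,[ (u,col[u]) for u in range(152,166)],[ (u,col[u]) for u in range(404,416)])
```

```text
((333.48565673828125, 193.24610900878906), (62.8239631652832, 50.3721923828125), 86.76029968261719)
stone ((0.6633585691452026, -0.09380194544792175), (0.1411757469177246, 0.11141001433134079), 4.486567497253418) [[ 0.5886295  -0.0437894 ]
 [ 0.5973445  -0.15485801]
 [ 0.73808765 -0.14381449]
 [ 0.7293726  -0.03274588]]
170 258 [0.513  0.2626];190 258 [0.514  0.2187];210 258 [0.515  0.1748];230 257 [0.5182 0.1309];250 257 [0.5191 0.0869];270 256 [0.5223 0.0429];290 256 [ 0.5233 -0.0011];310 255 [ 0.5265 -0.0451];330 255 [ 0.5274 -0.0892];350 255 [ 0.5284 -0.1333];370 254 [ 0.5316 -0.1774];390 253 [ 0.5348 -0.2216];
[[23, 37, 64], [24, 38, 64], [23, 37, 63], [22, 38, 66], [23, 39, 66], [24, 38, 66], [23, 36, 63], [21, 33, 58], [11, 22, 42], [10, 17, 24], [48, 54, 57], [85, 96, 98], [90, 102, 105], [90, 101, 104], [110, 117, 118], [144, 146, 145], [151, 153, 151]]
[[24, 38, 65], [20, 35, 62], [21, 36, 62], [23, 39, 65], [26, 40, 66], [21, 37, 64], [16, 29, 53], [15, 21, 32], [51, 58, 60], [89, 101, 103], [93, 105, 108], [91, 103, 106], [106, 117, 119], [134, 146, 144], [142, 152, 150],
[... 1068 characters left out ...]
int64(306)), (411, np.int64(414)), (412, np.int64(443)), (413, np.int64(444)), (414, np.int64(440)), (415, np.int64(445))]
240 [(152, np.int64(450)), (153, np.int64(453)), (154, np.int64(447)), (155, np.int64(449)), (156, np.int64(454)), (157, np.int64(435)), (158, np.int64(300)), (159, np.int64(164)), (160, np.int64(127)), (161, np.int64(134)), (162, np.int64(133)), (163, np.int64(138)), (164, np.int64(131)), (165, np.int64(134))] [(404, np.int64(133)), (405, np.int64(136)), (406, np.int64(137)), (407, np.int64(131)), (408, np.int64(134)), (409, np.int64(126)), (410, np.int64(217)), (411, np.int64(386)), (412, np.int64(444)), (413, np.int64(446)), (414, np.int64(443)), (415, np.int64(441))]
```

View pics/crop0.png

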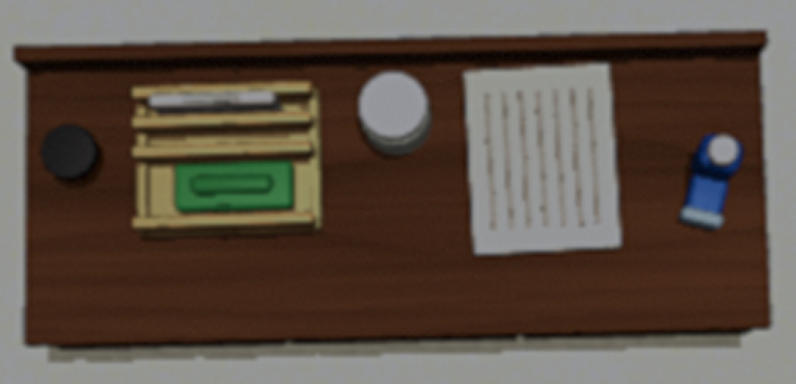

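The crop confirms it: the slab measures 141 x 111 mm at z = 0.109, yaw about 0.078. Next I'll measure the rack slot in both views.

Run:
```python
from h import *
p=cv2.imread('pics/top0.png'); hsv=cv2.cvtColor(p,cv2.COLOR_BGR2HSV)
c=cv2.resize(p[160:225,185:270],None,fx=8,fy=8,interpolation=cv2.INTER_CUBIC); cv2.imwrite('pics/rack_top.png',c)
s=cv2.imread('pics/scene0.png'); c=cv2.resize(s[235:305,380:500],None,fx=6.5,fy=6.5,interpolation=cv2.INTER_CUBIC); cv2.imwrite('pics/rack_scene.png',c)
for u in (205,225,245):
    print(u,[int(x) for x in p[165:222,u-3:u+4].mean(1)[:,2]])
d=np.load('pics/top0_d.npy'); print(d[165:222:2,225].round(3).tolist())
print([world('top',225,v,.15)[:2].round(4).tolist() for v in (170,180,190,215)])
```

```text
205 [54, 55, 56, 74, 115, 137, 128, 139, 149, 148, 124, 66, 45, 76, 118, 146, 147, 122, 67, 40, 53, 80, 116, 139, 135, 145, 148, 128, 69, 39, 58, 102, 138, 146, 144, 144, 144, 144, 144, 144, 144, 144, 143, 144, 145, 147, 147, 142, 133, 145, 144, 115, 62, 45, 51, 42, 43]
225 [57, 55, 59, 95, 142, 146, 131, 130, 126, 94, 65, 45, 47, 90, 143, 148, 121, 66, 40, 45, 71, 115, 139, 135, 145, 150, 134, 75, 42, 40, 33, 41, 49, 45, 34, 34, 41, 45, 39, 29, 31, 49, 56, 52, 37, 24, 38, 93, 144, 152, 135, 76, 42, 42, 39, 41, 53]
245 [55, 58, 91, 137, 150, 137, 92, 61, 56, 58, 72, 91, 106, 134, 149, 138, 90, 49, 43, 59, 92, 121, 142, 142, 147, 140, 101, 55, 40, 36, 39, 46, 47, 47, 48, 47, 47, 48, 49, 52, 54, 55, 55, 51, 35, 34, 82, 133, 150, 141, 103, 56, 44, 46, 40, 49, 57]
[1.253000020980835, 1.25, 1.2029999494552612, 1.1779999732971191, 1.1770000457763672, 1.1829999685287476, 1.1959999799728394, 1.1990000009536743, 1.2000000476837158, 1.2139999866485596, 1.2330000400543213, 1.2400000095367432, 1.1979999542236328, 1.1970000267028809, 1.2100000381469727, 1.2079999446868896, 1.2020000219345093, 1.1950000524520874, 1.187999963760376, 1.1929999589920044, 1.1950000524520874, 1.1979999542236328, 1.2050000429153442, 1.2020000219345093, 1.1920000314712524, 1.1929999589920044, 1.2089999914169312, 1.2359999418258667, 1.2369999885559082]
[[0.7003, 0.1408], [0.6785, 0.14], [0.6567, 0.1391], [0.6027, 0.1369]]
```

View pics/rack_top.png

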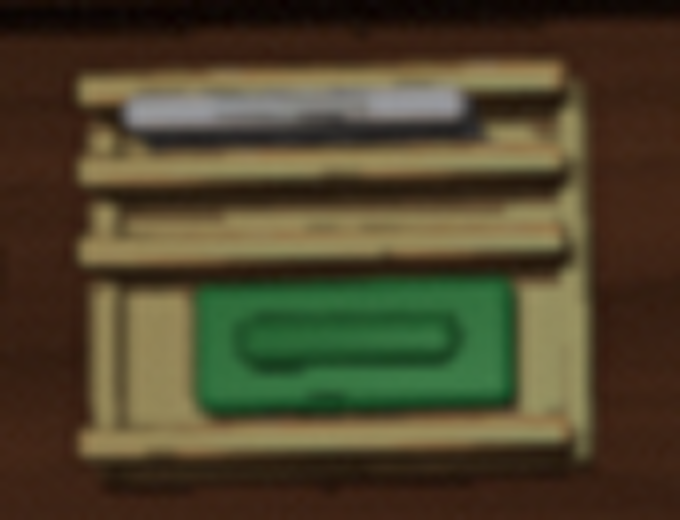

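View pics/rack_scene.png

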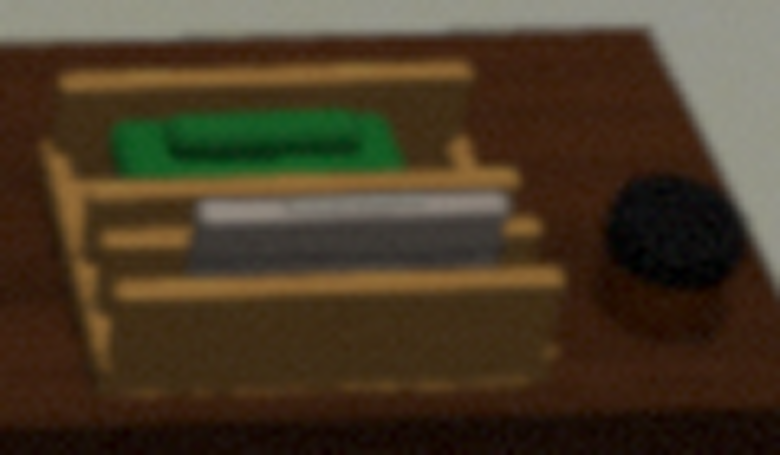

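Run:
```python
from h import *
L={-.048:(445,431),.004:(251,237),.026:(172,162),.048:(90,76)}
f=lambda x,y:world('top',185+(x+.5)/8-.5,160+(y+.5)/8-.5,.15)[:2]
th=[];o=[]
for k,(a,b) in L.items():
    l=f(78,a);r=f(568,b); d=l-r; t=np.arctan2(-d[0],d[1]); th.append(t); m=(l+r)/2
    o.append((m,k)); print(k,m.round(4),t.round(4),np.linalg.norm(d).round(4))
t=np.mean(th); ax=np.array([np.cos(t),np.sin(t)])
O=np.mean([m-k*ax for m,k in o],0); print('yaw',t,'rack',O,'slot',O+.015*ax,[ (m-O)@ax-k for m,k in o])
# scene view: slat top ends, left/right ends crop scale 6.5 off (380,235)
g=lambda x,y:world('scene',380+(x+.5)/6.5-.5,235+(y+.5)/6.5-.5,.15)[:2]
S={-.048:((62,81),(472,71)),.004:((75,188),(520,178)),.026:((100,240),(542,227)),.048:((115,291),(563,276))}
for k,(a,b) in S.items():
    l=g(*a);r=g(*b);m=(l+r)/2;print('scene',k,(m-k*ax).round(4),np.linalg.norm(l-r).round(4))
```

```text
-0.048 [0.6041 0.137 ] 0.0515 0.1303
0.004 [0.6566 0.1392] 0.0519 0.1309
0.026 [0.6775 0.14  ] 0.0437 0.1312
0.048 [0.7005 0.1409] 0.0522 0.1314
yaw 0.04983242774730108 rack [0.65219452 0.13891466] slot [0.6671759  0.13966183] [np.float64(-8.536411389357262e-05), np.float64(0.0003939785902627637), np.float64(-0.0006375109904256833), np.float64(0.0003288965140565911)]
scene -0.048 [0.6534 0.1414] 0.1286
scene 0.004 [0.6528 0.1394] 0.1336
scene 0.026 [0.6536 0.1412] 0.1304
scene 0.048 [0.6532 0.1414] 0.1299
```

Request:
move_arm(deltas=[[-0.034,-0.025,0,0,0,0,0],[-0.034,-0.025,0,0,0,0,0],[-0.034,-0.025,0,0,0,0,0],[-0.034,-0.025,0,0,0,0,0],[-0.034,-0.025,0,0,0,0,0],[-0.034,-0.025,0,0,0,0,0],[-0.034,-0.025,0,0,0,0,0],[-0.034,-0.025,0,0,0,0,0],[-0.034,-0.025,0,0,0,0,0],[-0.034,-0.025,0,0,0,0,0]], force=20)

```text
clock: 1.35
position: [0.4399, 0.25, 0.2311]
ee_rot: [0.157, 0.988, -0.0, -0.0]
ft_force: [0.9, 1.2, -0.4]
grip_width: 0.502
```

Request:
move_arm(deltas=[[-0.034,-0.025,0,0,0,0,0],[-0.034,-0.025,0,0,0,0,0],[-0.034,-0.025,0,0,0,0,0],[-0.034,-0.025,0,0,0,0,0],[-0.034,-0.025,0,0,0,0,0],[-0.034,-0.025,0,0,0,0,0],[-0.034,-0.025,0,0,0,0,0],[-0.034,-0.025,0,0,0,0,0],[-0.034,-0.025,0,0,0,0,0],[-0.034,-0.025,0,0,0,0,0]])

```text
clock: 2.6
position: [0.6858, -0.0926, 0.2308]
ee_rot: [0.157, 0.988, 0.0, -0.0]
ft_force: [0.3, -0.9, 0.4]
grip_width: 0.5
```

Request:
move_arm(deltas=[[0,0,0,0,0,8.4,0],[0,0,0,0,0,8.4,0],[0,0,0,0,0,8.4,0],[0,0,0,0,0,8.4,0],[0,0,0,0,0,8.4,0],[0,0,0,0,0,8.4,0],[0,0,0,0,0,8.4,0],[0,0,0,0,0,8.4,0],[0,0,0,0,0,0,0]])

```text
clock: 3.72
position: [0.6851, -0.0915, 0.2308]
ee_rot: [0.677, 0.736, -0.0, -0.0]
ft_force: [0.5, -0.1, 0.6]
grip_width: 0.502
```

Request:
move_arm(deltas=[[0,-0.007,0.02,0,0,0,0],[0,0,0.02,0,0,0,0],[0,0,0.02,0,0,0,0],[0,0,0.02,0,0,0,0],[0,0,0.014,0,0,0,0],[0,0,0.01,0,0,0,0],[0,0,0.005,0,0,0,0],[0,0,0,0,0,0,0]])

```text
clock: 4.72
position: [0.6784, -0.0923, 0.1223]
ee_rot: [0.677, 0.736, 0.0, 0.0]
ft_force: [-0.1, -0.0, 0.4]
grip_width: 0.499
```

Request:
move_arm(deltas=[[0,0,0.001,0,0,0,0],[0,0,0.001,0,0,0,0],[0,0,0.001,0,0,0,0],[0,0,0.001,0,0,0,0],[0,0,0.001,0,0,0,0],[0,0,0.001,0,0,0,0],[0,0,0,0,0,0,0]])

```text
clock: 5.6
position: [0.6783, -0.0922, 0.1161]
ee_rot: [0.677, 0.736, -0.0, -0.0]
ft_force: [-1.1, -0.1, 0.2]
grip_width: 0.501
```

Request:
move_arm(deltas=[[0,0,0.001,0,0,0,0],[0,0,0.001,0,0,0,0],[0,0,0.001,0,0,0,0],[0,0,0.001,0,0,0,0],[0,0,0.0005,0,0,0,0],[0,0,0.0,0,0,0,0]])

```text
clock: 6.35
position: [0.6783, -0.0922, 0.1117]
ee_rot: [0.677, 0.736, -0.0, -0.0]
ft_force: [-0.1, 0.7, -0.5]
grip_width: 0.496
```

Request:
move_arm(deltas=[[0,0,0.0005,0,0,0,0],[0,0,0.0005,0,0,0,0],[0,0,0.0,0,0,0,0]])

```text
clock: 6.72
position: [0.6783, -0.0922, 0.1107]
ee_rot: [0.677, 0.736, 0.0, -0.0]
ft_force: [0.4, -0.5, 0.3]
grip_width: 0.498
```

Request:
move_arm(deltas=[[0,0,0.0005,0,0,0,0],[0,0,0.0005,0,0,0,0],[0,0,0.0005,0,0,0,0],[0,0,0.0,0,0,0,0]])

```text
clock: 7.22
position: [0.6783, -0.0922, 0.1092]
ee_rot: [0.677, 0.736, 0.0, -0.0]
ft_force: [-0.4, 0.7, -0.0]
grip_width: 0.498
```

Request:
move_arm(deltas=[[0,0,0.0005,0,0,0,0],[0,0,0.0005,0,0,0,0],[0,0,0.0,0,0,0,0]])

```text
clock: 7.6
position: [0.6783, -0.0922, 0.1082]
ee_rot: [0.677, 0.736, 0.0, -0.0]
ft_force: [-0.9, -0.6, 0.5]
grip_width: 0.499
```

Request:
move_arm(deltas=[[0,0,0.0005,0,0,0,0],[0,0,0.0005,0,0,0,0],[0,0,0.0,0,0,0,0]])

```text
clock: 7.98
position: [0.6783, -0.0922, 0.1074]
ee_rot: [0.677, 0.736, 0.0, 0.0]
ft_force: [-1.2, -0.4, 1.4]
grip_width: 0.504
```

Request:
move_arm(deltas=[[0,0,0.0005,0,0,0,0],[0,0,0.0005,0,0,0,0],[0,0,0.0,0,0,0,0]])

```text
clock: 8.35
position: [0.6784, -0.0922, 0.1073]
ee_rot: [0.677, 0.736, 0.0, -0.0]
ft_force: [-4.3, 1.5, 9.3]
grip_width: 0.501
```

Request:
move_arm(deltas=[[0,0,0.0005,0,0,0,0],[0,0,0.0,0,0,0,0]])

```text
clock: 8.6
position: [0.6784, -0.0922, 0.1073]
ee_rot: [0.677, 0.736, 0.0, -0.0]
ft_force: [-6.4, 1.3, 12.9]
grip_width: 0.497
```

Request:
move_arm(deltas=[[0,0,-0.0003,0,0,0,0],[0,-0.002,0,0,0,0,0],[0,-0.004,0,0,0,0,0],[0,-0.004,0,0,0,0,0]])

```text
clock: 9.1
position: [0.67, -0.0929, 0.1074]
ee_rot: [0.677, 0.736, 0.001, 0.002]
ft_force: [3.8, 0.1, 5.5]
grip_width: 0.505
```

Request:
move_arm(deltas=[[0,-0.004,0,0,0,0,0],[0,-0.004,0,0,0,0,0],[0,-0.004,0,0,0,0,0],[0,-0.004,0,0,0,0,0]])

```text
clock: 9.6
position: [0.654, -0.0943, 0.1074]
ee_rot: [0.677, 0.736, 0.001, 0.002]
ft_force: [4.4, 0.6, 5.5]
grip_width: 0.499
```

```bash
cat > st.py <<'E'
from h import *
import sys
def stone(fn):
    p,d=snap('top',fn); hsv=cv2.cvtColor(p,cv2.COLOR_RGB2HSV)
    return p,d
p,d=stone(sys.argv[1]); c=cv2.resize(p[140:300,150:420,::-1],None,fx=2.95,fy=2.95,interpolation=cv2.INTER_CUBIC); cv2.imwrite('pics/'+sys.argv[1]+'c.png',c)
print(manip.get_obs()['ft_force'])
E
python3 st.py drag1
```

```text
[3.01298731 0.96675604 6.18221296]
```

View pics/drag1c.png

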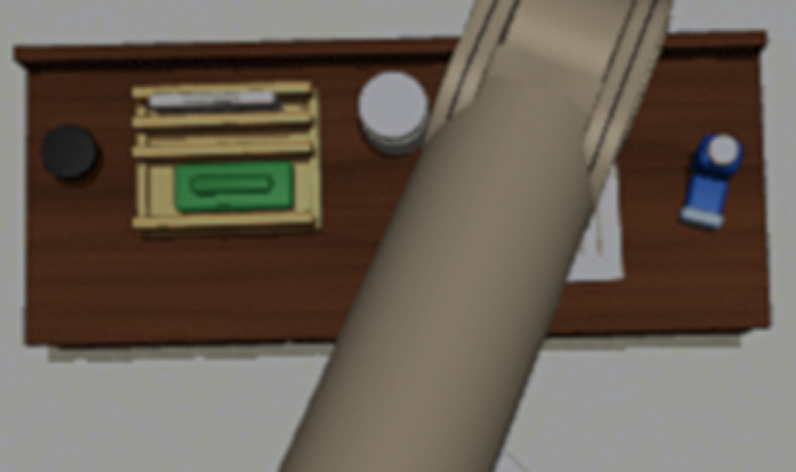

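Request:
move_arm(deltas=[[0,0,0.0004,0,0,0,0],[0,-0.004,0,0,0,0,0],[0,-0.004,0,0,0,0,0],[0,-0.004,0,0,0,0,0],[0,-0.004,0,0,0,0,0],[0,-0.004,0,0,0,0,0]])

```text
clock: 10.4
position: [0.6346, -0.096, 0.1074]
ee_rot: [0.677, 0.736, 0.002, 0.002]
ft_force: [5.1, 0.1, 6.5]
grip_width: 0.501
```

Request:
move_arm(deltas=[[0,-0.004,0,0,0,0,0],[0,-0.004,0,0,0,0,0],[0,-0.004,0,0,0,0,0],[0,-0.004,0,0,0,0,0],[0,-0.004,0,0,0,0,0],[0,-0.004,0,0,0,0,0]])

```text
clock: 11.15
position: [0.6107, -0.098, 0.1074]
ee_rot: [0.677, 0.736, 0.002, 0.002]
ft_force: [5.4, 0.2, 7.1]
grip_width: 0.503
```

```bash
python3 st.py drag2
```

```text
[4.75252973 0.66563495 6.90740102]
```

View pics/drag2c.png

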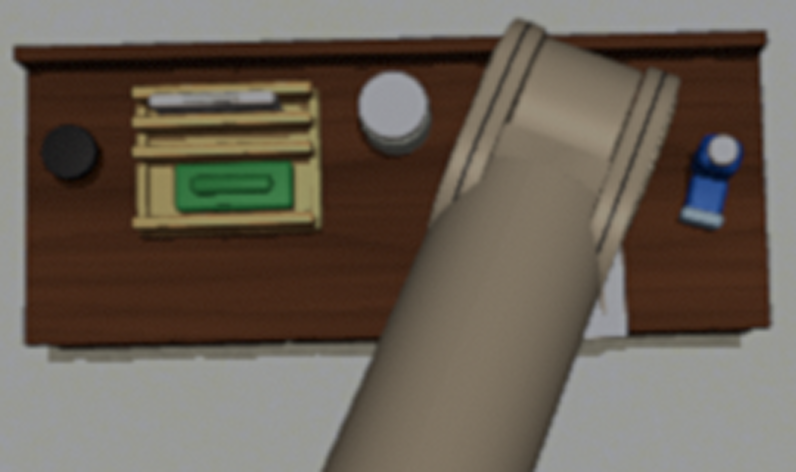

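Request:
move_arm(deltas=[[0,0,0.0001,0,0,0,0],[0,-0.004,0,0,0,0,0],[0,-0.004,0,0,0,0,0],[0,-0.004,0,0,0,0,0],[0,-0.004,0,0,0,0,0],[0,-0.004,0,0,0,0,0]])

```text
clock: 11.95
position: [0.591, -0.0997, 0.1074]
ee_rot: [0.677, 0.736, 0.002, 0.002]
ft_force: [5.9, 0.2, 8.3]
grip_width: 0.5
```

Request:
move_arm(deltas=[[0,-0.004,0,0,0,0,0],[0,-0.004,0,0,0,0,0],[0,-0.004,0,0,0,0,0],[0,-0.004,0,0,0,0,0],[0,-0.004,0,0,0,0,0],[0,-0.004,0,0,0,0,0],[0,0,0,0,0,0,0],[0,0,0,0,0,0,0]])

```text
clock: 12.95
position: [0.5668, -0.1017, 0.1073]
ee_rot: [0.677, 0.736, 0.002, 0.002]
ft_force: [3.0, 0.2, 10.0]
grip_width: 0.5
```

```bash
python3 st.py drag3
python3 - <<'E'
from h import *
p,d=snap('scene','drag3s')
E
```

```text
[ 2.56839863  1.54626443 10.51191879]
```

View pics/drag3c.png

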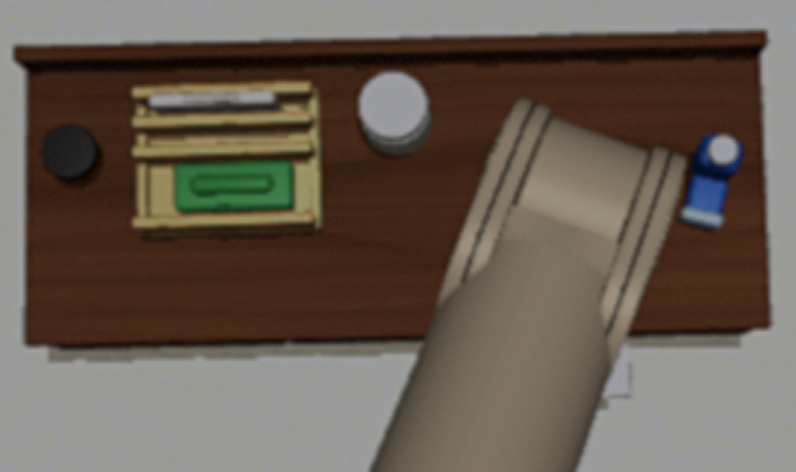

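View pics/drag3s.png

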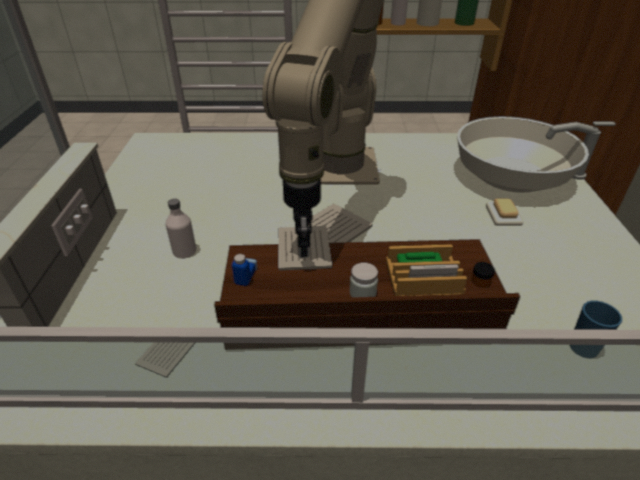

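Request:
move_arm(deltas=[[0,0,-0.0005,0,0,0,0],[0,0,-0.001,0,0,0,0],[0,0,-0.004,0,0,0,0],[0,0,-0.02,0,0,0,0],[0,0,-0.04,0,0,0,0],[0,0,-0.04,0,0,0,0],[0,0,-0.03,0,0,0,0]])

```text
clock: 13.92
position: [0.5648, -0.1021, 0.2441]
ee_rot: [0.677, 0.736, 0.001, 0.001]
ft_force: [0.8, 0.4, 0.1]
grip_width: 0.499
```

Run:
```python
from h import *
p,d=snap('scene','a1s')
s=cv2.imread('pics/a1s.png'); c=cv2.resize(s[200:300,210:400],None,fx=4.2,fy=4.2,interpolation=cv2.INTER_CUBIC); cv2.imwrite('pics/a1c.png',c)
print(world('top',363.9-.3,274.6-.3,.109),manip.get_obs()['joint_pos'].round(3))
```

```text
[ 0.48497062 -0.16324702  0.109     ] [-0.555  0.25   0.784  1.614 -0.182  1.346  0.335]
```

View pics/a1c.png

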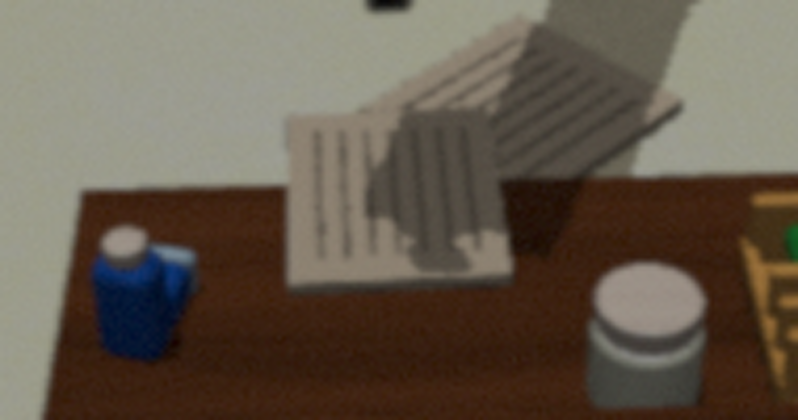

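Run:
```python
from h import *
q=[world('scene',210+(x+.5)/4.2-.5,200+(y+.5)/4.2-.5,.109)[:2] for x,y in((287,118),(494,110),(512,277),(288,284))]
for a in q: print(a.round(4))
f=(q[0]+q[1])/2;b=(q[2]+q[3])/2;print('front',f,'mid',(f+b)/2,'len',np.linalg.norm(f-b),'yaw',np.arctan2(*(b-f)[::-1]))
cx=np.array([np.cos(.045),np.sin(.045)]); e=np.array([.5305,-.1])
for n in (q[0],q[1],f): print('overhang',-(n-e)@cx)
```

```text
[ 0.4878 -0.1611]
[ 0.4797 -0.0485]
[ 0.619  -0.0411]
[ 0.6249 -0.1507]
front [ 0.4837315  -0.10479518] mid [ 0.55283925 -0.10035835] len 0.1385000460626597 yaw 0.06411369115165129
overhang 0.04545110035291209
overhang 0.04842262513896926
overhang 0.04693686274594068
```

Request:
move_arm(deltas=[[0,-0.03,0,0,0,0.8,0.4],[0,-0.03,0,0,0,0,0.4],[0,-0.03,0,0,0,0,0.4],[0,-0.03,0,0,0,0,0.4],[0,-0.025,0,0,0,0,0.4],[0,0,0,-10,0,0,0.4],[0,0,0,-10,0,0,0.4],[0,0,0,-10,0,0,0.4],[0,0,0,0,0,0,0.4]])

```text
clock: 15.1
position: [0.417, -0.1106, 0.2429]
ee_rot: [0.667, 0.716, 0.155, 0.136]
ft_force: [-0.6, -0.2, -0.4]
grip_width: 0.702
```

```bash
cat > o.py <<'E'
from h import *
from scipy.spatial.transform import Rotation as Ro
o=manip.get_obs(); R=Ro.from_quat(o['ee_rot']).as_matrix()
print(o['clock'],o['joint_pos'].round(3),o['position'].round(4),o['ft_force'].round(1),o['grip_width']);print(R.round(3))
E
python3 o.py
```

```text
15.1 [-0.285 -0.5    0.409  2.225  0.125  0.974  0.139] [ 0.417  -0.1106  0.2429] [-0.6 -0.2 -0.4] 0.7018113417230029
[[-0.073  0.913  0.402]
 [ 0.997  0.062  0.041]
 [ 0.013  0.404 -0.915]]
```

Request:
move_arm(deltas=[[0,-0.001,0.027,0,0,0,0.4],[0,-0.001,0.027,0,0,0,0.4],[0,-0.001,0.027,0,0,0,0.4],[0,-0.001,0.027,0,0,0,0.4],[0,0,0,-5,0,0,0.4],[0,0,0,-5,0,0,0.4],[0,0,0,-5,0,0,0.4],[0,0,0,0,0,0,0.4]])

```text
clock: 16.1
position: [0.4567, -0.1008, 0.1515]
ee_rot: [0.65, 0.707, 0.211, 0.182]
ft_force: [-0.1, -0.6, -0.3]
grip_width: 0.701
```

```bash
python3 o.py
```

```text
16.1 [ 0.026 -0.313  0.212  2.395 -0.252  0.534  0.514] [ 0.4567 -0.1008  0.1515] [-0.1 -0.6 -0.3] 0.7009822727133768
[[-0.09   0.842  0.532]
 [ 0.996  0.067  0.063]
 [ 0.018  0.535 -0.845]]
```

Request:
move_arm(deltas=[[-0.004,0.01,0,0,-1.5,0.4,0.4],[-0.004,0.009,0,0,0,0,0.4],[0,0,0.012,0,0,0,0.4],[0,0,0.012,0,0,0,0.4],[0,0,0.012,0,0,0,0.4],[0,0,0,-3,0,0,0.4],[0,0,0,-3,0,0,0.4],[0,0,0,0,0,0,0.4]])

```text
clock: 17.1
position: [0.4914, -0.1055, 0.1298]
ee_rot: [0.646, 0.694, 0.232, 0.215]
ft_force: [-0.7, -0.9, -0.1]
grip_width: 0.704
```

```bash
python3 o.py
```

```text
17.1 [ 0.18  -0.195  0.068  2.407 -0.534  0.358  0.769] [ 0.4914 -0.1055  0.1298] [-0.7 -0.9 -0.1] 0.7040416865209692
[[-0.072  0.798  0.598]
 [ 0.997  0.056  0.045]
 [ 0.002  0.6   -0.8  ]]
```

Request:
move_arm(deltas=[[0,0,0.01,0,0,0,0.4],[0,0,0.01,0,0,0,0.4],[0,0,0.01,0,0,0,0.4],[0,0,0.006,0,0,0,0.4],[0,0,0,0,0,0,0.4]])

```text
clock: 17.73
position: [0.514, -0.1019, 0.1016]
ee_rot: [0.645, 0.696, 0.233, 0.214]
ft_force: [0.1, -0.3, -0.3]
grip_width: 0.697
```

```bash
python3 o.py
python3 - <<'E'
from h import *
p,d=snap('scene','b1s')
s=cv2.imread('pics/b1s.png'); c=cv2.resize(s[170:290,230:400],None,fx=4.6,fy=4.6,interpolation=cv2.INTER_CUBIC); cv2.imwrite('pics/b1c.png',c)
E
```

```text
17.725 [ 0.099 -0.087  0.125  2.393 -0.68   0.274  0.909] [ 0.514  -0.1019  0.1016] [ 0.1 -0.3 -0.3] 0.6972849905618351
[[-0.076  0.798  0.598]
 [ 0.997  0.06   0.047]
 [ 0.002  0.6   -0.8  ]]
```

View pics/b1c.png

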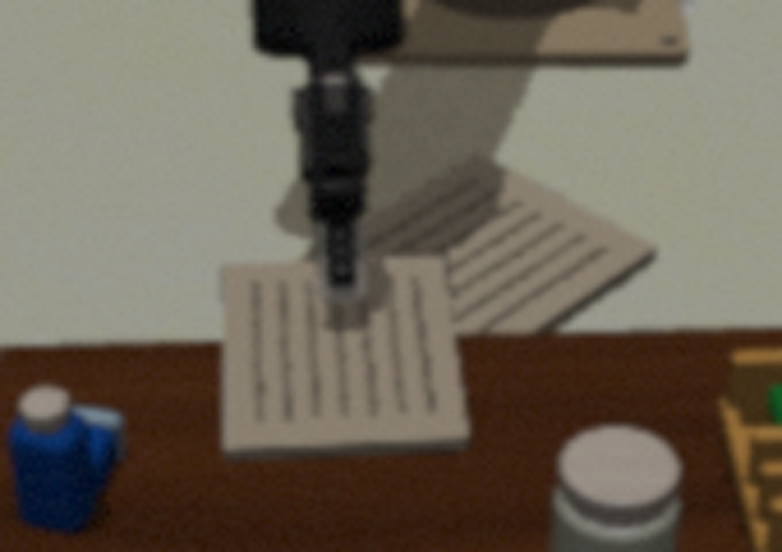

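Request:
move_arm(deltas=[[0,-0.004,0,0,0,0,0.4],[0,0,0,0,0,0,0.3],[0,0,0,0,0,0,0.2],[0,0,0,0,0,0,0.1],[0,0,0,0,0,0,0.06],[0,0,0,0,0,0,0.03],[0,0,0,0,0,0,0.03]])

```text
clock: 18.65
position: [0.5106, -0.1028, 0.0998]
ee_rot: [0.645, 0.695, 0.233, 0.215]
ft_force: [-0.3, 0.7, -0.1]
grip_width: 0.518
```

Request:
move_arm(deltas=[[0,0,0,0,0,0,0.0],[0,0,0,0,0,0,-0.02],[0,0,0,0,0,0,-0.02]])

```text
clock: 19.02
position: [0.5107, -0.1028, 0.0999]
ee_rot: [0.645, 0.695, 0.233, 0.215]
ft_force: [-0.8, -0.4, -1.6]
grip_width: 0.494
```

```bash
python3 o.py
python3 - <<'E'
from h import *
p,d=snap('scene','b2s')
s=cv2.imread('pics/b2s.png'); c=cv2.resize(s[170:290,230:400],None,fx=4.6,fy=4.6,interpolation=cv2.INTER_CUBIC); cv2.imwrite('pics/b2c.png',c)
E
```

```text
19.025 [ 0.105 -0.091  0.124  2.401 -0.698  0.271  0.93 ] [ 0.5107 -0.1028  0.0999] [-0.8 -0.4 -1.6] 0.49367003579137736
[[-0.075  0.797  0.599]
 [ 0.997  0.059  0.046]
 [ 0.002  0.601 -0.799]]
```

View pics/b2c.png

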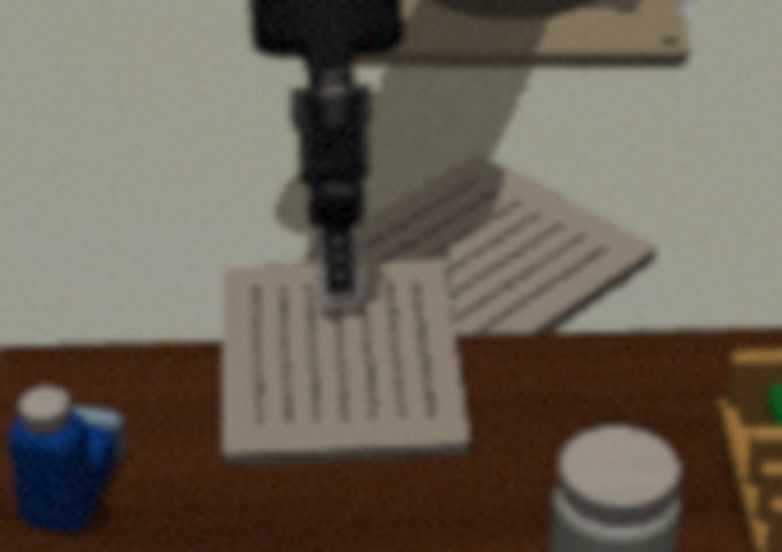

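Request:
move_arm(deltas=[[0,0.0015,-0.002,0,0,0,-0.02],[0,0.0015,-0.002,0,0,0,-0.02],[0,0.0015,-0.002,0,0,0,-0.03],[0,0.0015,-0.002,0,0,0,-0.03],[0,0,0,0,0,0,-0.03]])

```text
clock: 19.7
position: [0.5108, -0.1029, 0.1103]
ee_rot: [0.645, 0.695, 0.233, 0.215]
ft_force: [1.1, -0.2, -1.5]
grip_width: 0.486
```

```bash
python3 o.py
python3 - <<'E'
from h import *
p,d=snap('scene','b3s')
s=cv2.imread('pics/b3s.png'); c=cv2.resize(s[170:290,230:400],None,fx=4.6,fy=4.6,interpolation=cv2.INTER_CUBIC); cv2.imwrite('pics/b3c.png',c)
E
```

```text
19.7 [ 0.126 -0.112  0.102  2.392 -0.633  0.294  0.863] [ 0.5108 -0.1029  0.1103] [ 1.1 -0.2 -1.5] 0.4862300084222641
[[-0.075  0.797  0.6  ]
 [ 0.997  0.059  0.046]
 [ 0.001  0.602 -0.799]]
```

View pics/b3c.png

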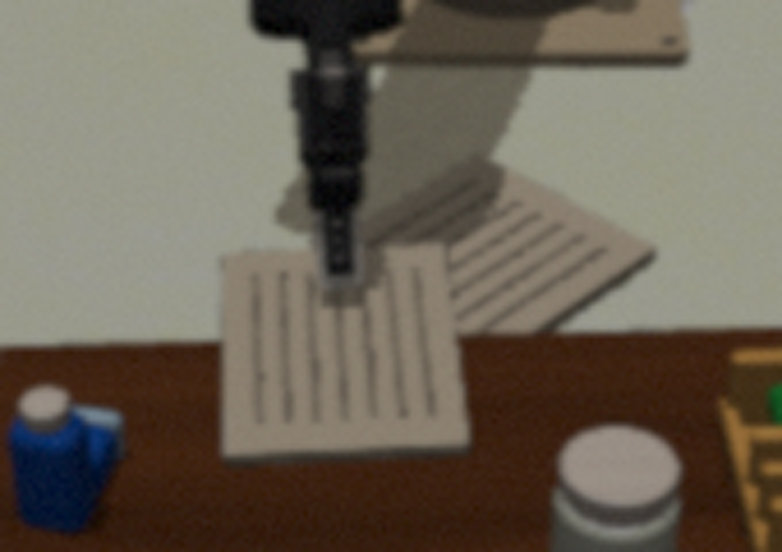

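Request:
move_arm(deltas=[[0,0.0015,-0.002,0,0,0,-0.05],[0,0.0015,-0.002,0,0,0,-0.08],[0,0.0015,-0.002,0,0,0,-0.11],[0,0.0015,-0.002,0,0,0,-0.14],[0,0.0015,-0.002,0,0,0,-0.17],[0,0.0015,-0.002,0,0,0,-0.2],[0,0,0,0,0,0,-0.2]])

```text
clock: 20.62
position: [0.5107, -0.1029, 0.1252]
ee_rot: [0.645, 0.695, 0.233, 0.215]
ft_force: [0.1, 0.7, -0.9]
grip_width: 0.4
```

```bash
python3 o.py
python3 - <<'E'
from h import *
p,d=snap('scene','b4s')
s=cv2.imread('pics/b4s.png'); c=cv2.resize(s[170:290,230:400],None,fx=4.6,fy=4.6,interpolation=cv2.INTER_CUBIC); cv2.imwrite('pics/b4c.png',c)
E
```

```text
20.625 [ 0.154 -0.141  0.074  2.377 -0.559  0.33   0.784] [ 0.5107 -0.1029  0.1252] [ 0.1  0.7 -0.9] 0.4003655289261046
[[-0.075  0.797  0.6  ]
 [ 0.997  0.059  0.046]
 [ 0.001  0.602 -0.799]]
```

View pics/b4c.png

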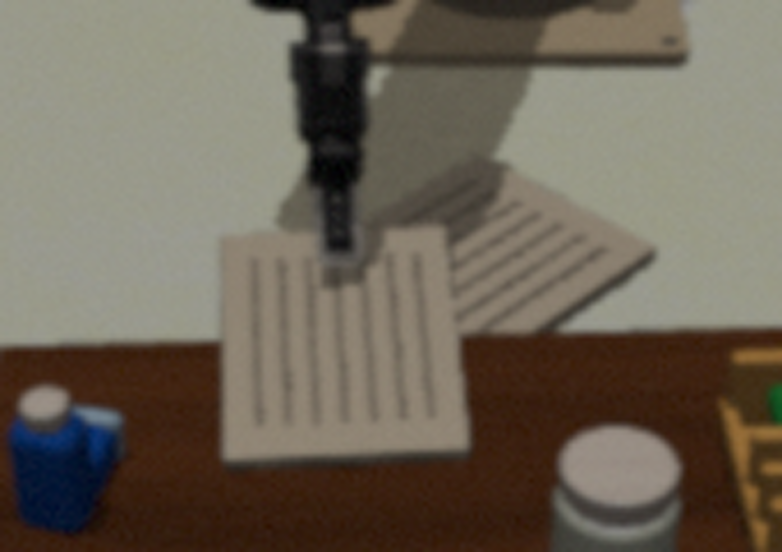

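Request:
move_arm(deltas=[[0,0.0016,-0.002,0,0,0,-0.22],[0,0.0016,-0.002,0,0,0,-0.24],[0,0.0016,-0.002,0,0,0,-0.26],[0,0.0016,-0.002,0,0,0,-0.28],[0,0.0016,-0.002,0,0,0,-0.3],[0,0.0016,-0.002,0,0,0,-0.32],[0,0.0016,-0.002,0,0,0,-0.34],[0,0.0016,-0.002,0,0,0,-0.36],[0,0.0016,-0.002,0,0,0,-0.38],[0,0,0,0,0,0,-0.38]])

```text
clock: 21.92
position: [0.5115, -0.1029, 0.1482]
ee_rot: [0.645, 0.695, 0.233, 0.215]
ft_force: [-0.2, 0.4, -0.5]
grip_width: 0.312
```

```bash
python3 o.py
python3 - <<'E'
from h import *
p,d=snap('scene','b5s')
s=cv2.imread('pics/b5s.png'); c=cv2.resize(s[170:290,230:400],None,fx=4.6,fy=4.6,interpolation=cv2.INTER_CUBIC); cv2.imwrite('pics/b5c.png',c)
E
```

```text
21.925 [ 0.189 -0.18   0.039  2.352 -0.48   0.388  0.697] [ 0.5115 -0.1029  0.1482] [-0.2  0.4 -0.5] 0.3122165523294431
[[-0.075  0.797  0.6  ]
 [ 0.997  0.059  0.046]
 [ 0.001  0.602 -0.799]]
```

View pics/b5c.png

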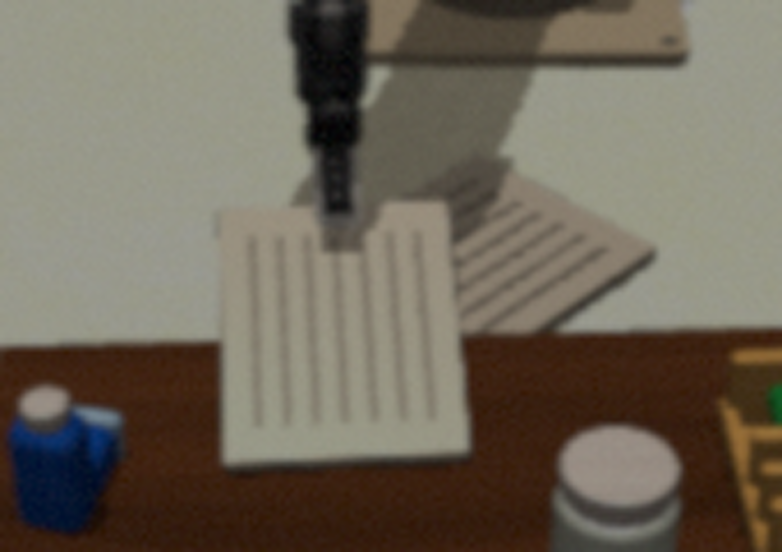

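```bash
cat > pl.py <<'E'
from h import *
import sys
def plane(fn,box):
    d=np.load(f'pics/{fn}_d.npy'); u0,u1,v0,v1=box; P=[]
    for v in range(v0,v1):
        for u in range(u0,u1):
            if d[v,u]>0: P.append(world_d('scene',u,v,d[v,u]))
    P=np.array(P); c=np.median(P,0); m=np.abs(P-c).max(1)<.1; P=P[m]
    A=np.c_[P[:,:2],np.ones(len(P))]; k,*_=np.linalg.lstsq(A,P[:,2],rcond=None)
    r=np.abs(A@k-P[:,2]); g=r<.006; k,*_=np.linalg.lstsq(A[g],P[g,2],rcond=None)
    return k,P
if __name__=='__main__':
    fn=sys.argv[1]; box=list(map(int,sys.argv[2:6]))
    k,P=plane(fn,box); print('plane z=%.3fx+%.3fy+%.3f'%tuple(k),'pitch',np.degrees(np.arctan(-k[0])))
    d=np.load(f'pics/{fn}_d.npy')
    for u in map(int,sys.argv[6:]):
        for v in range(v0:=170,275,4): print(u,v,world_d('scene',u,v,d[v,u]).round(3)) if d[v,u]>0 else None
E
python3 pl.py b5s 284 322 235 263 290 302
```

```text
plane z=-0.350x+-0.026y+0.326 pitch 19.270964536184948
290 170 [ 0.028 -0.161  0.   ]
290 174 [ 0.054 -0.16   0.001]
290 178 [ 0.077 -0.159 -0.   ]
290 182 [ 0.104 -0.157  0.002]
290 186 [ 0.123 -0.156 -0.001]
290 190 [ 0.147 -0.155 -0.001]
290 194 [ 0.172 -0.154  0.001]
290 198 [ 0.196 -0.153  0.002]
290 202 [ 0.216 -0.151  0.002]
290 206 [ 0.236 -0.151  0.001]
290 210 [ 0.252 -0.15  -0.002]
290 214 [ 0.268 -0.149 -0.004]
290 218 [ 0.511 -0.131  0.152]
290 222 [ 0.522 -0.13   0.149]
290 226 [ 0.531 -0.13   0.145]
290 230 [ 0.54  -0.13   0.141]
290 234 [ 0.549 -0.129  0.138]
290 238 [ 0.56  -0.129  0.135]
290 242 [ 0.569 -0.129  0.132]
290 246 [ 0.579 -0.128  0.128]
290 250 [ 0.589 -0.128  0.126]
290 254 [ 0.598 -0.127  0.123]
290 258 [ 0.605 -0.127  0.117]
290 262 [ 0.614 -0.127  0.114]
290 266 [ 0.624 -0.126  0.112]
290 270 [ 0.631 -0.126  0.107]
290 274 [ 0.637 -0.126  0.101]
302 170 [ 0.501 -0.103  0.266]
302 174 [ 0.509 -0.102  0.261]
302 178 [ 0.507 -0.103  0.251]
302 182 [ 0.511 -0.103  0.244]
302 186 [ 0.511 -0.103  0.233]
302 190 [ 0.487 -0.104  0.209]
302 194 [ 0.516 -0.103  0.217]
302 198 [ 0.514 -0.103  0.206]
302 202 [ 0.509 -0.104  0.193]
302 206 [ 0.515 -0.104  0.187]
302 210 [ 0.519 -0.104  0.179]
302 214 [ 0.525 -0.104  0.173]
302 218 [ 0.523 -0.104  0.161]
302 222 [ 0.521 -0.104  0.149]
302 226 [ 0.531 -0.104  0.146]
302 230 [ 0.539 -0.104  0.141]
302 234 [ 0.549 -0.104  0.137]
302 238 [ 0.556 -0.104  0.132]
302 242 [ 0.568 -0.103  0.131]
302 246 [ 0.577 -0.103  0.127]
302 250 [ 0.586 -0.103  0.123]
302 254 [ 0.598 -0.102  0.122]
302 258 [ 0.604 -0.102  0.117]
302 262 [ 0.614 -0.102  0.114]
302 266 [ 0.624 -0.102  0.112]
302 270 [ 0.632 -0.102  0.108]
302 274 [ 0.634 -0.102  0.099]
```

Request:
move_arm(deltas=[[0,0,0.002,0,0,0,-0.38],[0,0,0.002,0,0,0,-0.38],[0,0,0.002,0,0,0,-0.38],[0,0,0.002,0,0,0,-0.38],[0,0,0,0,0,0,-0.38]])

```text
clock: 22.6
position: [0.5162, -0.1024, 0.1414]
ee_rot: [0.645, 0.695, 0.233, 0.215]
ft_force: [-0.0, 0.4, -1.2]
grip_width: 0.308
```

```bash
python3 o.py|head -1; python3 -c "
from h import *
snap('scene','b6s')"
python3 pl.py b6s 284 322 235 263 290 | awk '$2>212 && $2<226 || $2>260'
```

```text
22.6 [ 0.179 -0.157  0.045  2.349 -0.499  0.368  0.714] [ 0.5162 -0.1024  0.1414] [-0.   0.4 -1.2] 0.30811619596990114
plane z=-0.287x+-0.023y+0.290 pitch 16.03339528028035
290 214 [ 0.272 -0.149 -0.002]
290 218 [ 0.295 -0.148  0.001]
290 222 [ 0.515 -0.131  0.144]
290 262 [ 0.615 -0.127  0.115]
290 266 [ 0.624 -0.126  0.111]
290 270 [ 0.632 -0.126  0.108]
290 274 [ 0.636 -0.126  0.101]
```

Request:
move_arm(deltas=[[0,-0.002,0.0028,0,0,0,-0.34],[0,-0.002,0.0028,0,0,0,-0.3],[0,-0.002,0.0028,0,0,0,-0.26],[0,-0.002,0.0028,0,0,0,-0.22],[0,-0.002,0.0028,0,0,0,-0.18],[0,-0.002,0.0028,0,0,0,-0.14],[0,-0.002,0.0028,0,0,0,-0.1],[0,-0.0015,0.002,0,0,0,-0.06],[0,-0.0015,0.002,0,0,0,-0.02]])

```text
clock: 23.78
position: [0.5168, -0.1023, 0.1124]
ee_rot: [0.645, 0.695, 0.233, 0.215]
ft_force: [0.3, -0.1, -0.5]
grip_width: 0.491
```

```bash
python3 o.py|head -1; python3 -c "
from h import *
snap('scene','b7s')"
python3 pl.py b7s 284 322 240 263 290 302| awk '$2>212 && $2<240 || $2>260'
```

```text
23.775 [ 0.135 -0.102  0.088  2.377 -0.623  0.297  0.847] [ 0.5168 -0.1023  0.1124] [ 0.3 -0.1 -0.5] 0.4913636106110062
plane z=-0.016x+-0.002y+0.119 pitch 0.9081671180985275
290 214 [ 0.274 -0.149 -0.001]
290 218 [ 0.295 -0.147  0.001]
290 222 [ 0.315 -0.146  0.002]
290 226 [ 0.334 -0.145  0.002]
290 230 [ 0.365 -0.143  0.012]
290 234 [ 0.515 -0.132  0.112]
290 238 [ 0.53  -0.131  0.112]
290 262 [ 0.609 -0.127  0.109]
290 266 [ 0.622 -0.127  0.11 ]
290 270 [ 0.635 -0.126  0.111]
290 274 [ 0.641 -0.126  0.105]
302 214 [ 0.52  -0.104  0.169]
302 218 [ 0.525 -0.104  0.162]
302 222 [ 0.53  -0.104  0.156]
302 226 [ 0.533 -0.104  0.147]
302 230 [ 0.536 -0.104  0.138]
302 234 [ 0.515 -0.105  0.112]
302 238 [ 0.53  -0.105  0.112]
302 262 [ 0.606 -0.102  0.107]
302 266 [ 0.62  -0.102  0.108]
302 270 [ 0.632 -0.102  0.108]
302 274 [ 0.637 -0.102  0.101]
```

Run:
```python
from h import *
d=np.load('pics/b7s_d.npy')
for u in (286,290,320):
    c=[(v,round(float(d[v,u]),3)) for v in range(226,238)]; print(u,c[:])
    for v in range(226,238):
        if d[v,u]<d[v-1,u]-.03: print(v,world('scene',u,v-.5,.109).round(4))
s=cv2.imread('pics/b7s.png'); c=cv2.resize(s[180:290,230:400],None,fx=4.6,fy=4.6,interpolation=cv2.INTER_CUBIC); cv2.imwrite('pics/b7c.png',c)
for x,y in ((288,284),): pass
```

```text
286 [(226, 1.259), (227, 1.259), (228, 1.26), (229, 1.253), (230, 1.25), (231, 0.0), (232, 1.056), (233, 1.05), (234, 1.049), (235, 1.046), (236, 1.042), (237, 1.04)]
231 [ 0.4983 -0.1421  0.109 ]
290 [(226, 1.258), (227, 1.259), (228, 1.255), (229, 1.229), (230, 1.228), (231, 1.06), (232, 1.054), (233, 1.05), (234, 1.049), (235, 1.048), (236, 1.046), (237, 1.04)]
231 [ 0.4983 -0.133   0.109 ]
320 [(226, 1.24), (227, 1.239), (228, 1.233), (229, 1.064), (230, 1.062), (231, 1.06), (232, 1.056), (233, 0.0), (234, 1.046), (235, 1.046), (236, 1.042), (237, 1.038)]
229 [ 0.4902 -0.0651  0.109 ]
233 [ 0.5054 -0.0651  0.109 ]
```

View pics/b7c.png

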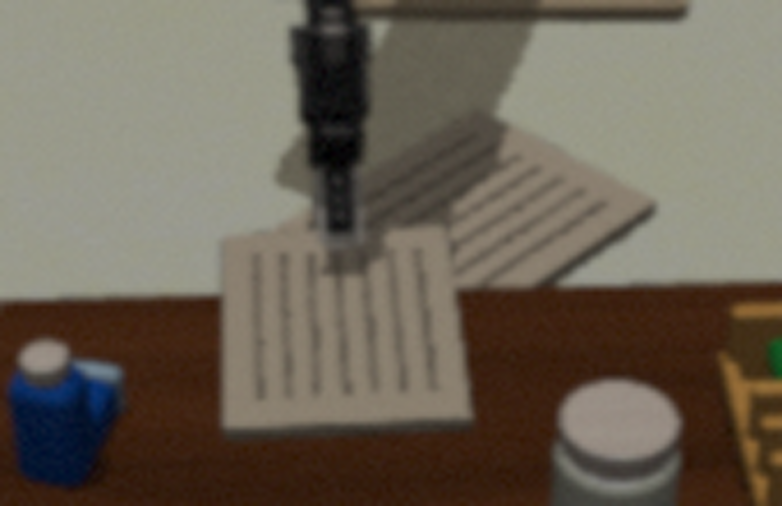

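Request:
move_arm(deltas=[[0,0,0,0,0,0,0.2],[0,0,0,0,0,0,0.4],[-0.002,-0.004,0,0,0,0,0.4],[-0.002,-0.004,0,0,0,0,0.4],[0,0,0,0,0,0,0.4]])

```text
clock: 24.45
position: [0.5103, -0.1071, 0.1074]
ee_rot: [0.645, 0.695, 0.233, 0.215]
ft_force: [-0.3, -0.0, 0.1]
grip_width: 0.7
```

```bash
python3 o.py|head -1
python3 - <<'E'
from h import *
snap('scene','b8s')
d=np.load('pics/b8s_d.npy')
for u in (286,290,320):
    for v in range(226,238):
        if 0<d[v,u]<1.1 and not 0<d[v-1,u]<1.1: print(u,v,world('scene',u,v-.5,.109).round(4))
s=cv2.imread('pics/b8s.png'); c=cv2.resize(s[180:290,230:400],None,fx=4.6,fy=4.6,interpolation=cv2.INTER_CUBIC); cv2.imwrite('pics/b8c.png',c)
E
```

```text
24.45 [ 0.134 -0.103  0.107  2.392 -0.665  0.294  0.905] [ 0.5103 -0.1071  0.1074] [-0.3 -0.   0.1] 0.7000901296834859
286 232 [ 0.5021 -0.1419  0.109 ]
290 231 [ 0.4983 -0.133   0.109 ]
320 230 [ 0.494  -0.0651  0.109 ]
```

View pics/b8c.png

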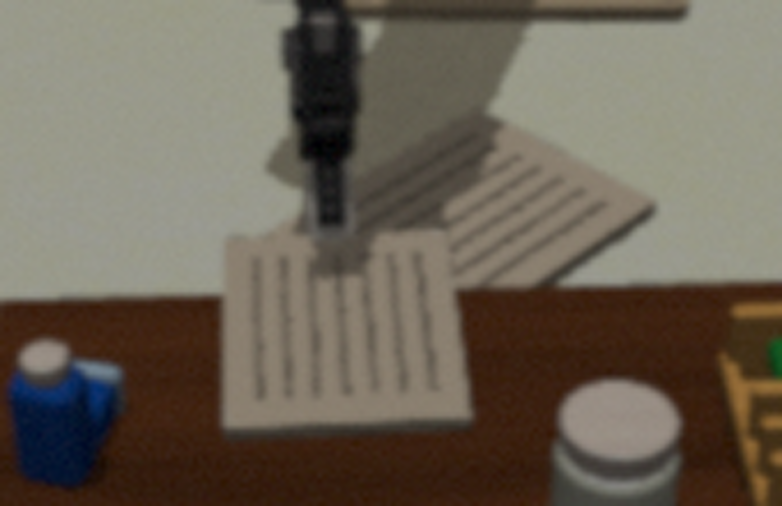

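Request:
move_arm(deltas=[[0,0,0.005,0,0,0,0.4],[0,0,0.005,0,0,0,0.4],[0,0.002,0.005,0,0,0,0.4],[0,0.003,0.004,0,0,0,0.4],[0,0.002,0.003,0,0,0,0.4],[0,0,0,0,0,0,0.3],[0,0,0,0,0,0,0.25],[0,0,0,0,0,0,0.2],[0,0,0,0,0,0,0.2]])

```text
clock: 25.62
position: [0.5294, -0.1054, 0.0944]
ee_rot: [0.645, 0.695, 0.233, 0.215]
ft_force: [0.3, 0.1, -0.2]
grip_width: 0.601
```

```bash
python3 o.py
```

```text
25.625 [ 0.101 -0.034  0.125  2.365 -0.764  0.257  0.992] [ 0.5294 -0.1054  0.0944] [ 0.3  0.1 -0.2] 0.6007711883179361
[[-0.075  0.797  0.6  ]
 [ 0.997  0.059  0.046]
 [ 0.002  0.601 -0.799]]
```

Request:
move_arm(deltas=[[0,0,0,0,0,0,0.12],[0,0,0,0,0,0,0.06],[0,0,0,0,0,0,0.04],[0,0,0,0,0,0,0.04]])

```text
clock: 26.12
position: [0.5294, -0.1054, 0.0943]
ee_rot: [0.645, 0.695, 0.233, 0.215]
ft_force: [-0.4, 0.0, 0.0]
grip_width: 0.52
```

Request:
move_arm(deltas=[[0,0.0013,-0.0023,0,0,0,0.02],[0,0.0013,-0.0023,0,0,0,-0.01],[0,0.0013,-0.0023,0,0,0,-0.04],[0,0.0013,-0.0023,0,0,0,-0.08],[0,0.0013,-0.0023,0,0,0,-0.12],[0,0.0013,-0.0023,0,0,0,-0.16],[0,0.0013,-0.0023,0,0,0,-0.2],[0,0.0013,-0.0023,0,0,0,-0.23],[0,0,0,0,0,0,-0.23]])

```text
clock: 27.25
position: [0.5268, -0.1057, 0.1155]
ee_rot: [0.645, 0.695, 0.233, 0.215]
ft_force: [0.2, -0.8, -0.5]
grip_width: 0.381
```

```bash
cat > lk.py <<'E'
from h import *
import sys
fn=sys.argv[1]; snap('scene',fn)
s=cv2.imread(f'pics/{fn}.png'); c=cv2.resize(s[160:290,230:400],None,fx=4.4,fy=4.4,interpolation=cv2.INTER_CUBIC); cv2.imwrite(f'pics/{fn}c.png',c)
E
python3 o.py|head -1; python3 lk.py c1; python3 pl.py c1 284 322 240 263 290|awk '$2>212 && $2<240 || $2>260'
```

```text
27.25 [ 0.127 -0.083  0.099  2.352 -0.618  0.303  0.844] [ 0.5268 -0.1057  0.1155] [ 0.2 -0.8 -0.5] 0.3813578794269422
plane z=-0.132x+-0.010y+0.193 pitch 7.5401109340318655
290 214 [ 0.275 -0.149  0.   ]
290 218 [ 0.299 -0.147  0.004]
290 222 [ 0.312 -0.147 -0.   ]
290 226 [ 0.507 -0.132  0.128]
290 230 [ 0.522 -0.131  0.128]
290 234 [ 0.532 -0.131  0.125]
290 238 [ 0.544 -0.13   0.123]
290 262 [ 0.614 -0.127  0.114]
290 266 [ 0.622 -0.127  0.11 ]
290 270 [ 0.635 -0.126  0.11 ]
290 274 [ 0.643 -0.126  0.107]
```

View pics/c1c.png

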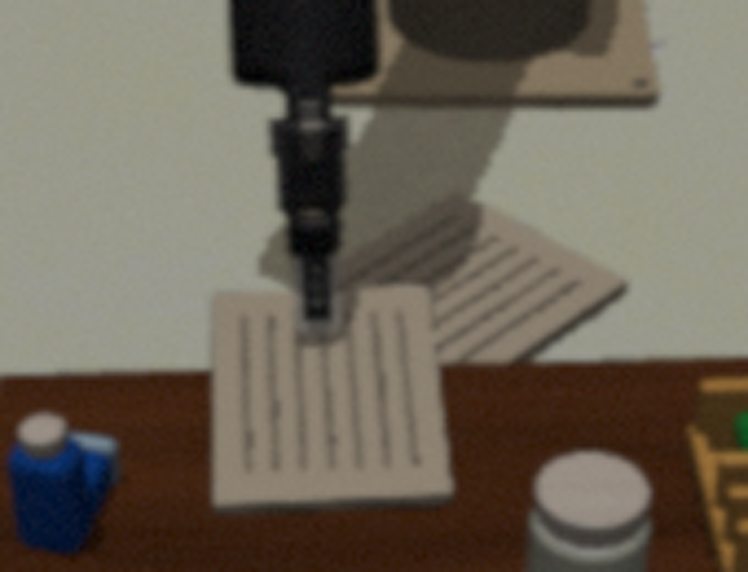

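Request:
move_arm(deltas=[[0,0.0019,-0.0019,0,0,0,-0.25],[0,0.0019,-0.0019,0,0,0,-0.27],[0,0.0019,-0.0019,0,0,0,-0.29],[0,0.0019,-0.0019,0,0,0,-0.31],[0,0.0019,-0.0019,0,0,0,-0.33],[0,0.0019,-0.0019,0,0,0,-0.35],[0,0.0019,-0.0019,0,0,0,-0.38],[0,0.0019,-0.0019,0,0,0,-0.41]])

```text
clock: 28.3
position: [0.5297, -0.1054, 0.1368]
ee_rot: [0.645, 0.695, 0.233, 0.215]
ft_force: [0.1, -0.3, -0.4]
grip_width: 0.297
```

```bash
python3 o.py|head -1; python3 lk.py c2; python3 pl.py c2 284 322 240 263 290|awk '$2>206 && $2<230 || $2>260'
```

```text
28.3 [ 0.154 -0.116  0.069  2.326 -0.52   0.352  0.738] [ 0.5297 -0.1054  0.1368] [ 0.1 -0.3 -0.4] 0.2966221140781406
plane z=-0.294x+-0.023y+0.297 pitch 16.404324150481532
290 210 [ 0.259 -0.149  0.003]
290 214 [ 0.278 -0.148  0.003]
290 218 [ 0.297 -0.147  0.002]
290 222 [ 0.521 -0.13   0.149]
290 226 [ 0.533 -0.13   0.147]
290 266 [ 0.627 -0.126  0.115]
290 270 [ 0.638 -0.126  0.113]
290 274 [ 0.646 -0.125  0.109]
```

View pics/c2c.png

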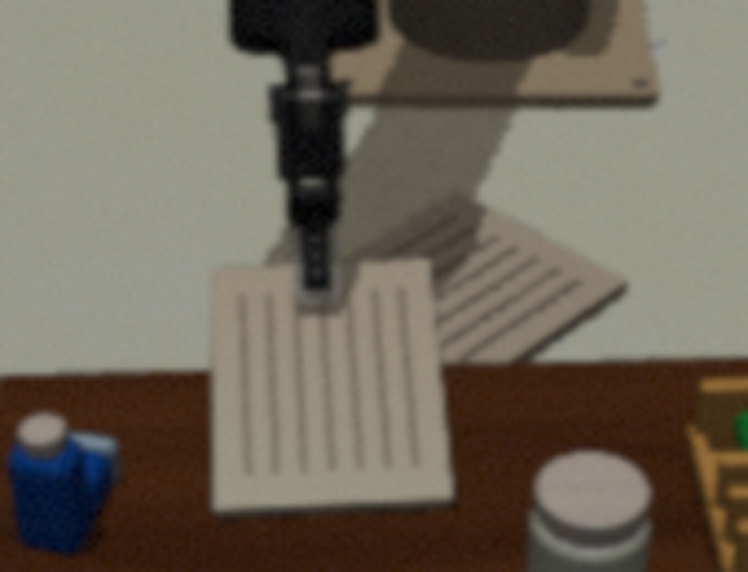

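Request:
move_arm(deltas=[[0,0.0023,-0.0007,0,0,0,-0.43],[0,0.0023,-0.0007,0,0,0,-0.45],[0,0.0023,-0.0007,0,0,0,-0.47],[0,0.0023,-0.0007,0,0,0,-0.49],[0,0.0023,-0.0007,0,0,0,-0.51],[0,0.0023,-0.0007,0,0,0,-0.53],[0,0.0023,-0.0007,0,0,0,-0.54],[0,0.0023,-0.0007,0,0,0,-0.55]])

```text
clock: 29.35
position: [0.5411, -0.1046, 0.1522]
ee_rot: [0.645, 0.695, 0.233, 0.215]
ft_force: [-0.2, -1.1, -1.0]
grip_width: 0.224
```

```bash
python3 o.py|head -1; python3 lk.py c3; python3 pl.py c3 284 322 230 263 290|awk '$2>202 && $2<230 || $2>260'
```

```text
29.35 [ 0.166 -0.116  0.048  2.287 -0.467  0.383  0.673] [ 0.5411 -0.1046  0.1522] [-0.2 -1.1 -1. ] 0.22377844357057616
plane z=-0.455x+-0.036y+0.402 pitch 24.44362953344012
290 206 [ 0.237 -0.15   0.002]
290 210 [ 0.258 -0.149  0.003]
290 214 [ 0.279 -0.148  0.003]
290 218 [ 0.532 -0.129  0.167]
290 222 [ 0.54  -0.129  0.162]
290 226 [ 0.549 -0.129  0.159]
290 262 [ 0.625 -0.126  0.124]
290 266 [ 0.633 -0.126  0.119]
290 270 [ 0.642 -0.125  0.117]
290 274 [ 0.65  -0.125  0.113]
```

View pics/c3c.png

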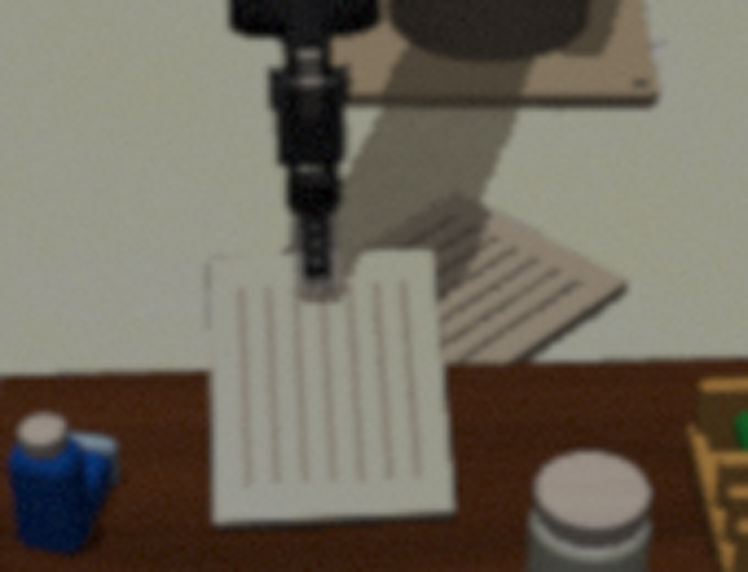

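Request:
move_arm(deltas=[[0,0.001,-0.001,0,0,0,-0.58],[0,0.001,-0.001,0,0,0,-0.61],[0,0.001,-0.001,0,0,0,-0.64],[0,0.001,-0.001,0,0,0,-0.67],[0,0,0,0,0,0,-0.67]], force=20)

```text
clock: 30.02
position: [0.542, -0.1046, 0.1581]
ee_rot: [0.645, 0.695, 0.233, 0.215]
ft_force: [-1.1, -0.3, 1.2]
grip_width: 0.177
```

```bash
python3 o.py|head -1; python3 lk.py c4; python3 pl.py c4 284 322 230 263 290|awk '$2>202 && $2<222 || $2>262'
```

```text
30.025 [ 0.171 -0.123  0.043  2.28  -0.451  0.396  0.655] [ 0.542  -0.1046  0.1581] [-1.1 -0.3  1.2] 0.1773843628266504
plane z=-0.515x+-0.042y+0.441 pitch 27.232777494712433
290 206 [ 0.234 -0.151 -0.   ]
290 210 [ 0.255 -0.15   0.   ]
290 214 [ 0.279 -0.148  0.003]
290 218 [ 0.536 -0.129  0.17 ]
290 266 [ 0.634 -0.126  0.12 ]
290 270 [ 0.642 -0.125  0.117]
290 274 [ 0.649 -0.125  0.112]
```

View pics/c4c.png

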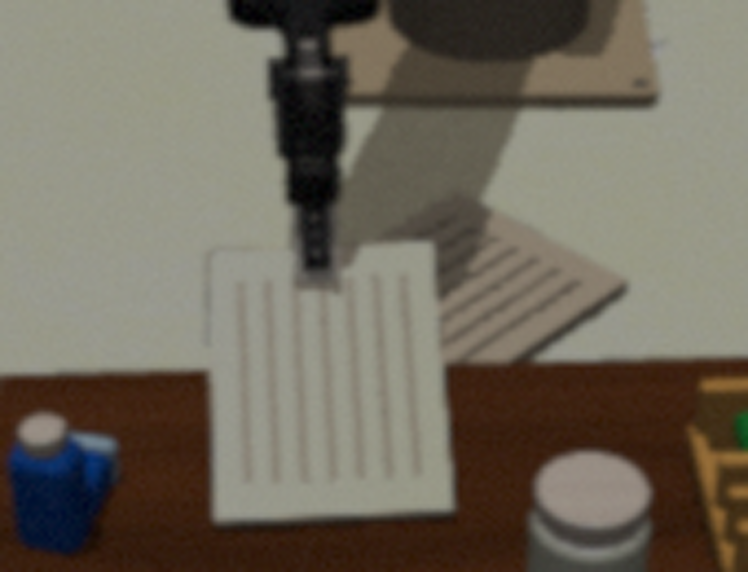

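Request:
move_arm(deltas=[[0,0.0028,-0.0014,0,0,0,-0.69],[0,0.0028,-0.0014,0,0,0,-0.71],[0,0.0028,-0.0013,0,0,0,-0.73],[0,0.0028,-0.0012,0,0,0,-0.75],[0,0.0028,-0.0011,0,0,0,-0.77],[0,0.0028,-0.001,0,0,0,-0.79],[0,0,0,0,0,0,-0.8]])

```text
clock: 30.95
position: [0.5509, -0.1039, 0.1739]
ee_rot: [0.645, 0.695, 0.233, 0.215]
ft_force: [-0.2, -0.9, 0.4]
grip_width: 0.149
```

```bash
python3 o.py|head -1; python3 lk.py c5; python3 pl.py c5 284 322 225 263 290|awk '$2>195 && $2<222 || $2>262'
```

```text
30.95 [ 0.181 -0.126  0.027  2.244 -0.41   0.43   0.605] [ 0.5509 -0.1039  0.1739] [-0.2 -0.9  0.4] 0.14873256575755153
plane z=-0.717x+-0.055y+0.571 pitch 35.62160283919919
290 198 [ 0.195 -0.153  0.002]
290 202 [ 0.215 -0.152  0.001]
290 206 [ 0.234 -0.151 -0.001]
290 210 [ 0.253 -0.15  -0.001]
290 214 [ 0.546 -0.128  0.187]
290 218 [ 0.553 -0.128  0.182]
290 266 [ 0.638 -0.125  0.123]
290 270 [ 0.641 -0.125  0.116]
290 274 [ 0.651 -0.125  0.114]
```

View pics/c5c.png

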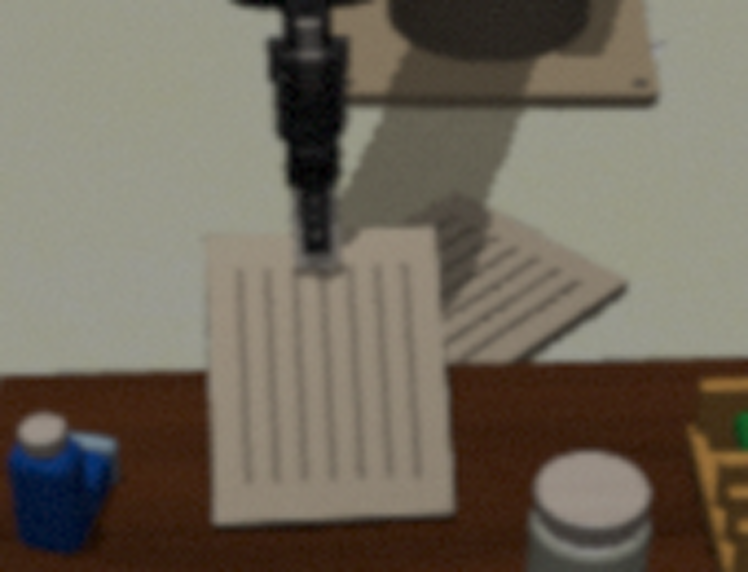

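Request:
move_arm(deltas=[[0,0.0028,-0.001,0,0,0,-1],[0,0.0028,-0.001,0,0,0,-1],[0,0.0028,-0.001,0,0,0,-1],[0,0.0028,-0.0008,0,0,0,-1],[0,0.0028,-0.0008,0,0,0,-1],[0,0.0028,-0.0006,0,0,0,-1],[0,0.0028,-0.0006,0,0,0,-1],[0,0.0028,-0.0006,0,0,0,-1],[0,0,0,0,0,0,-1]])

```text
clock: 32.12
position: [0.565, -0.1029, 0.1925]
ee_rot: [0.645, 0.695, 0.233, 0.215]
ft_force: [0.7, -0.0, 0.3]
grip_width: 0.11
```

```bash
python3 o.py|head -1; python3 lk.py c6; python3 pl.py c6 284 322 225 263 290|awk '$2>195 && $2<222 || $2>262'
```

```text
32.125 [ 0.187 -0.12   0.011  2.195 -0.369  0.467  0.552] [ 0.565  -0.1029  0.1925] [ 0.7 -0.   0.3] 0.11017581899192215
plane z=-1.034x+-0.076y+0.776 pitch 45.96871989605
290 198 [ 0.193 -0.153  0.   ]
290 202 [ 0.214 -0.152  0.   ]
290 206 [ 0.239 -0.15   0.003]
290 210 [ 0.56  -0.126  0.207]
290 214 [ 0.567 -0.126  0.201]
290 218 [ 0.572 -0.126  0.195]
290 266 [ 0.637 -0.125  0.123]
290 270 [ 0.643 -0.125  0.118]
290 274 [ 0.652 -0.125  0.114]
```

View pics/c6c.png

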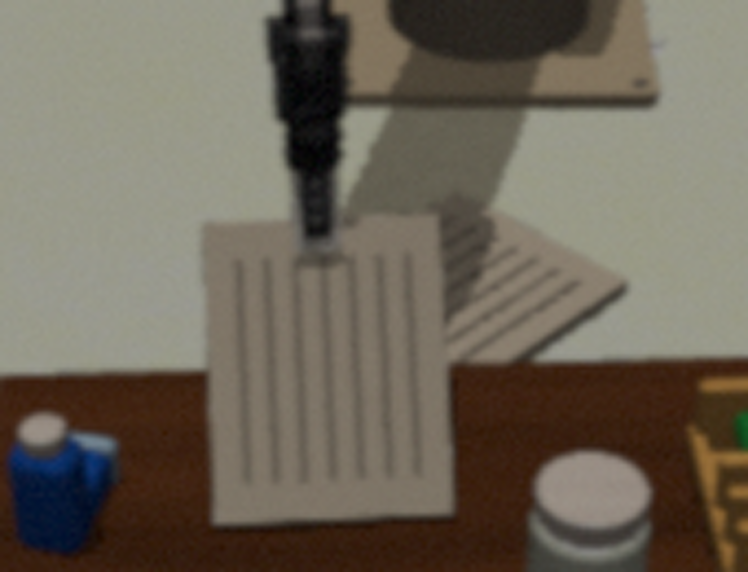

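Request:
move_arm(deltas=[[0,0.0012,-0.0016,0,0,0,-1],[0,0.0018,-0.0024,0,0,0,-1],[0,0.003,-0.004,0,0,0,-1],[0,0.006,-0.008,0,0,0,-1],[0,0.009,-0.012,0,0,0,-1],[0,0.009,-0.012,0,0,0,-1],[0,0.009,-0.012,0,0,0,-1],[0,0.006,-0.008,0,0,0,-1],[0,0,0,0,0,0,-1]], force=35)

```text
clock: 33.3
position: [0.565, -0.1031, 0.2684]
ee_rot: [0.645, 0.695, 0.233, 0.216]
ft_force: [0.4, 0.6, -2.3]
grip_width: 0.093
```

```bash
python3 o.py; python3 lk.py c7; python3 pl.py c7 284 322 205 245 290|awk '$2>170 && $2<200 || $2>252'
```

```text
33.3 [ 0.215 -0.2   -0.014  2.093 -0.284  0.639  0.451] [ 0.565  -0.1031  0.2684] [ 0.4  0.6 -2.3] 0.0933062317763971
[[-0.075  0.796  0.601]
 [ 0.997  0.059  0.046]
 [ 0.001  0.602 -0.798]]
plane z=-1.254x+-0.094y+0.974 pitch 51.42655299027845
290 174 [ 0.049 -0.16  -0.002]
290 178 [ 0.561 -0.124  0.282]
290 182 [ 0.566 -0.123  0.276]
290 186 [ 0.571 -0.123  0.27 ]
290 190 [ 0.577 -0.123  0.265]
290 194 [ 0.58  -0.123  0.257]
290 198 [ 0.584 -0.123  0.251]
290 254 [ 0.572 -0.13   0.1  ]
290 258 [ 0.584 -0.129  0.1  ]
290 262 [ 0.599 -0.128  0.101]
290 266 [ 0.611 -0.128  0.1  ]
290 270 [ 0.625 -0.127  0.102]
290 274 [ 0.634 -0.126  0.099]
```

View pics/c7c.png

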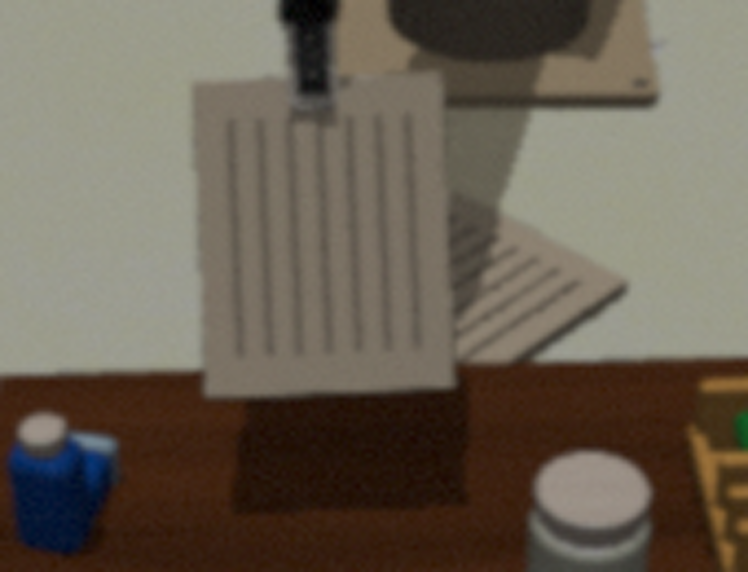

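Request:
move_arm(deltas=[[0,0,0,5,0,0,-1],[0,0,0,8,0,0,-1],[0,0,0,8,0,0,-1],[0,0,0,8,0,0,-1],[0,0,0,8,0,0,-1],[0,0,-0.02,0,0,1.4,-1],[0,0,-0.03,0,0,0,-1],[0,0,-0.02,0,0,0,-1],[0,0,0,0,0,0,-1]])

```text
clock: 34.48
position: [0.5653, -0.1031, 0.3378]
ee_rot: [0.689, 0.725, 0.001, -0.0]
ft_force: [0.3, -0.3, -2.1]
grip_width: 0.093
```

```bash
python3 o.py; python3 lk.py d1
```

```text
34.475 [ 0.178  0.19  -0.09   1.418  0.015  1.534  0.14 ] [ 0.5653 -0.1031  0.3378] [ 0.3 -0.3 -2.1] 0.09325417622525191
[[-0.051  0.999  0.001]
 [ 0.999  0.051  0.002]
 [ 0.001  0.001 -1.   ]]
```

View pics/d1.png

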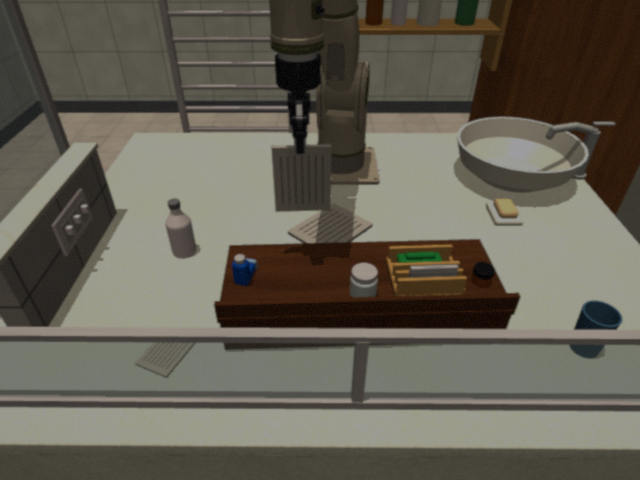

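Request:
move_arm(deltas=[[0.015,0.007,0,0,0,0,-1],[0.03,0.0145,0,0,0,0,-1],[0.03,0.0145,0,0,0,0,-1],[0.035,0.017,0,0,0,0,-1],[0.035,0.017,0,0,0,0,-1],[0.035,0.017,0,0,0,0,-1],[0.03,0.0145,0,0,0,0,-1],[0.02,0.009,0,0,0,0,-1],[0.008,0.004,0,0,0,0,-1],[0,0,0,0,0,0,-1]])

```text
clock: 35.78
position: [0.6668, 0.1411, 0.3367]
ee_rot: [0.689, 0.725, -0.0, -0.001]
ft_force: [0.3, -0.9, -1.4]
grip_width: 0.09
```

```bash
python3 o.py
python3 - <<'E'
from h import *
p,_=snap('scene','e1'); q,_=snap('top','e1t')
cv2.imwrite('pics/e1c.png',cv2.resize(p[130:310,360:510,::-1],None,fx=3.3,fy=3.3,interpolation=cv2.INTER_CUBIC))
cv2.imwrite('pics/e1tc.png',cv2.resize(q[130:250,170:310,::-1],None,fx=4.5,fy=4.5,interpolation=cv2.INTER_CUBIC))
E
```

```text
35.775 [-0.145  0.449 -0.203  1.09   0.086  1.612 -0.274] [0.6668 0.1411 0.3367] [ 0.3 -0.9 -1.4] 0.08986257932015425
[[-0.052  0.999 -0.002]
 [ 0.999  0.052  0.001]
 [ 0.002 -0.002 -1.   ]]
```

View pics/e1c.png

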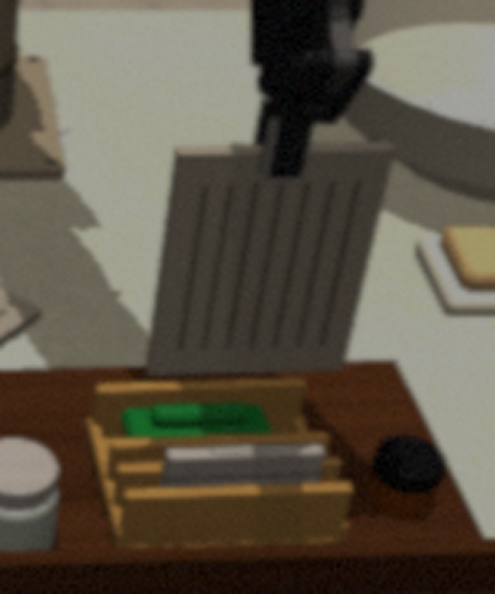

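View pics/e1tc.png

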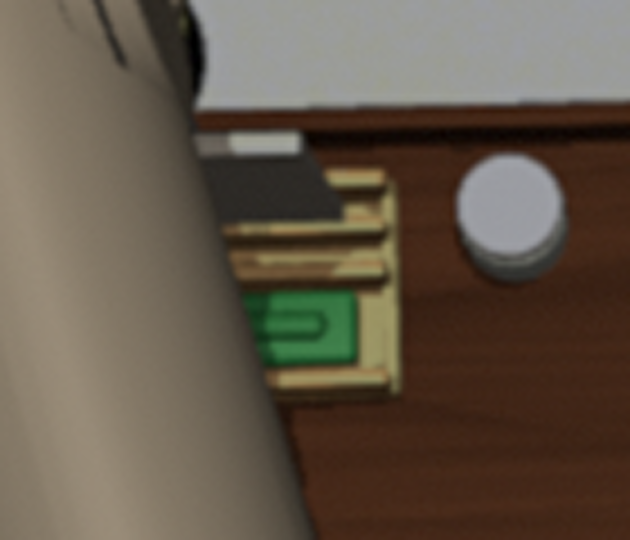

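```bash
cat > sl.py <<'E'
from h import *
import sys
fn=sys.argv[1]; u0,u1,v0,v1=map(int,sys.argv[2:6])
d=np.load(f'pics/{fn}_d.npy')
P=np.array([world_d('scene',u,v,d[v,u]) for v in range(v0,v1) for u in range(u0,u1) if d[v,u]>0])
A=np.c_[P[:,1:],np.ones(len(P))]
k=np.linalg.lstsq(A,P[:,0],rcond=None)[0]
for _ in range(3):
    r=np.abs(A@k-P[:,0]); g=r<max(.004,2*np.median(r)); k=np.linalg.lstsq(A[g],P[g,0],rcond=None)[0]
print('x=%.4f*y+%.4f*z+%.4f'%tuple(k),'rms',np.std((A@k-P[:,0])[g]),g.mean())
for z in (.15,.2,.25,.34): print('back face x at y=.14,z',z,(k@[.14,z,1]).round(4),' mid-plane',(k@[.14,z,1]-.0045).round(4))
E
python3 sl.py e1 418 458 192 233
python3 - <<'E'
from h import *
# bottom corners of slab (back face): crop px
for x,y in((148,374),(344,372),(177,150),(393,148)):
    u,v=360+(x+.5)/3.3-.5,130+(y+.5)/3.3-.5
    c=viewer.calibration('scene');R=np.array(c['R']);t=np.array(c['t']);o=-R.T@t;r=R.T@np.array([(u-c['cx'])/c['fx'],(v-c['cy'])/c['fy'],1])
    print(x,y,(o+r*(.6713-o[0])/r[0]).round(4))
# check depth bias on rack back slat face / tin top
E
```

```text
x=-0.0518*y+-0.0151*z+0.6835 rms 0.0011912585348605941 1.0
back face x at y=.14,z 0.15 0.674  mid-plane 0.6695
back face x at y=.14,z 0.2 0.6733  mid-plane 0.6688
back face x at y=.14,z 0.25 0.6725  mid-plane 0.668
back face x at y=.14,z 0.34 0.6712  mid-plane 0.6667
148 374 [0.6713 0.0902 0.2098]
344 372 [0.6713 0.1987 0.2117]
177 150 [0.6713 0.0883 0.3522]
393 148 [0.6713 0.1957 0.3536]
```

Request:
move_arm(deltas=[[-0.002,0.0008,0,0.8,-0.9,0,-1],[0,0,0.01,0,0,0,-1],[0,0,0.01,0,0,0,-1],[0,0,0.01,0,0,0,-1],[0,0,0.01,0,0,0,-1],[0,0,0.005,0,0,0,-1],[0,0,0,0,0,0,-1]])

```text
clock: 36.75
position: [0.6671, 0.1377, 0.2922]
ee_rot: [0.689, 0.725, -0.01, -0.0]
ft_force: [-0.0, -0.2, -1.6]
grip_width: 0.096
```

```bash
python3 o.py
python3 - <<'E'
from h import *
p,_=snap('scene','e2'); q,_=snap('top','e2t')
cv2.imwrite('pics/e2c.png',cv2.resize(p[180:310,370:500,::-1],None,fx=4.6,fy=4.6,interpolation=cv2.INTER_CUBIC))
cv2.imwrite('pics/e2tc.png',cv2.resize(q[150:230,190:280,::-1],None,fx=7,fy=7,interpolation=cv2.INTER_CUBIC))
E
python3 sl.py e2 418 458 205 250
```

```text
36.75 [-0.144  0.463 -0.202  1.162  0.099  1.544 -0.279] [0.6671 0.1377 0.2922] [-0.  -0.2 -1.6] 0.09575140092577325
[[-0.051  0.999 -0.014]
 [ 0.999  0.051 -0.015]
 [-0.014 -0.015 -1.   ]]
x=-0.0510*y+-0.0032*z+0.6793 rms 0.0011906023526721224 0.979933110367893
back face x at y=.14,z 0.15 0.6717  mid-plane 0.6672
back face x at y=.14,z 0.2 0.6715  mid-plane 0.667
back face x at y=.14,z 0.25 0.6714  mid-plane 0.6669
back face x at y=.14,z 0.34 0.6711  mid-plane 0.6666
```

View pics/e2c.png

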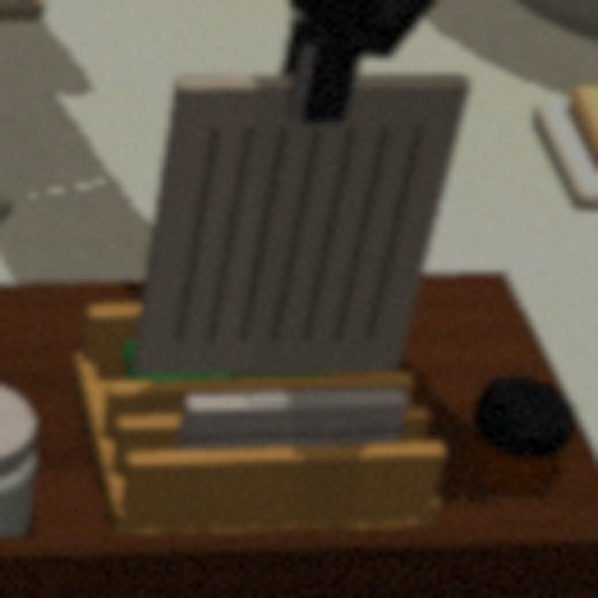

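View pics/e2tc.png

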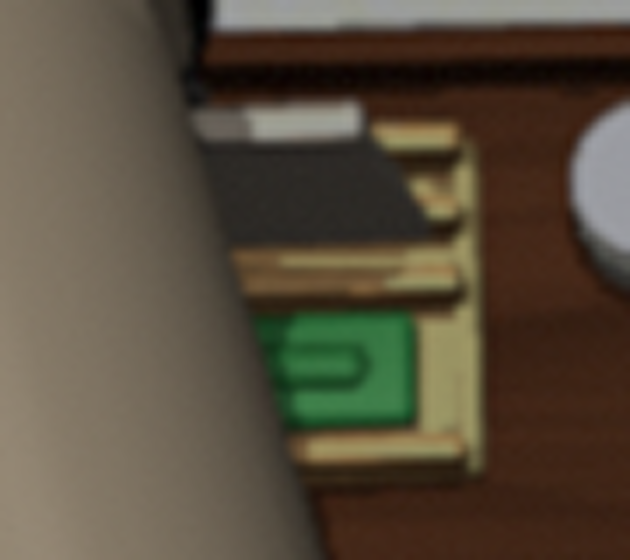

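Run:
```python
from h import *
f=lambda x,y,z:world('top',190+(x+.5)/7-.5,150+(y+.5)/7-.5,z)
ax=np.array([np.cos(.05),np.sin(.05)])
for x,y in((420,240),(300,246)):
    w=f(x,y,.166); print('front-bottom edge',w.round(4),'mid-plane proj',(w[:2]@ax+.0045).round(4))
for S in((.6672,.1397),(.6682,.1405)): print('slot proj',(np.array(S)@ax).round(4))
# slats seen now
for n,x,y,off in(('s2',420,276,-.011),('s3',445,215,.011),('s4',420,136,.033)):
    w=f(x,y,.15); print(n,(w[:2]@ax-off).round(4))
d=np.load('pics/e2_d.npy')
# rear slat back face in scene: crop (160..400, 475..505)
P=np.array([world_d('scene',u,v,d[v,u]) for v in range(284,290) for u in range(405,455) if d[v,u]>0]); print('rear face',np.median(P@np.r_[ax,0]), P[:,2].min(),P[:,2].max(),'expect from slot', np.array((.6672,.1397))@ax+.037)
```

```text
front-bottom edge [0.6679 0.0849 0.166 ] mid-plane proj 0.6758
front-bottom edge [0.6653 0.121  0.166 ] mid-plane proj 0.675
slot proj 0.6733
slot proj 0.6744
s2 0.6746
s3 0.6714
s4 0.6743
rear face 0.7103318075275562 0.12085785980198571 0.14292168710382502 expect from slot 0.7103482636826354
```

Request:
move_arm(deltas=[[0,0,0.005,0,0,0,-1],[0,0,0.004,0,0,0,-1],[0,0,0.002,0,0,0,-1],[0,0,0.001,0,0,0,-1],[0,0,0.001,0,0,0,-1],[0,0,0.001,0,0,0,-1],[0,0,0.001,0,0,0,-1],[0,0,0,0,0,0,-1]])

```text
clock: 37.85
position: [0.667, 0.1375, 0.2775]
ee_rot: [0.689, 0.725, -0.01, 0.0]
ft_force: [-0.4, -0.6, -1.7]
grip_width: 0.095
```

Request:
move_arm(deltas=[[0,0,0.001,0,0,0,-1],[0,0,0.001,0,0,0,-1],[0,0,0.001,0,0,0,-1],[0,0,0,0,0,0,-1]])

```text
clock: 38.35
position: [0.667, 0.1375, 0.2745]
ee_rot: [0.689, 0.725, -0.01, 0.0]
ft_force: [0.4, -0.2, -1.9]
grip_width: 0.092
```

Request:
move_arm(deltas=[[0,0,0.001,0,0,0,-1],[0,0,0.001,0,0,0,-1],[0,0,0.001,0,0,0,-1],[0,0,0,0,0,0,-1]])

```text
clock: 38.85
position: [0.6669, 0.1374, 0.2715]
ee_rot: [0.689, 0.725, -0.01, 0.0]
ft_force: [0.0, -0.0, -1.8]
grip_width: 0.093
```

Run:
```python
from h import *
p,_=snap('scene','e3'); q,_=snap('top','e3t')
a=cv2.resize(p[225:310,375:480,::-1],None,fx=5.5,fy=5.5,interpolation=cv2.INTER_CUBIC);cv2.imwrite('pics/e3c.png',a)
cv2.imwrite('pics/e3tc.png',cv2.resize(q[150:230,190:280,::-1],None,fx=7,fy=7,interpolation=cv2.INTER_CUBIC))
```

```text
(no output)
```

View pics/e3c.png

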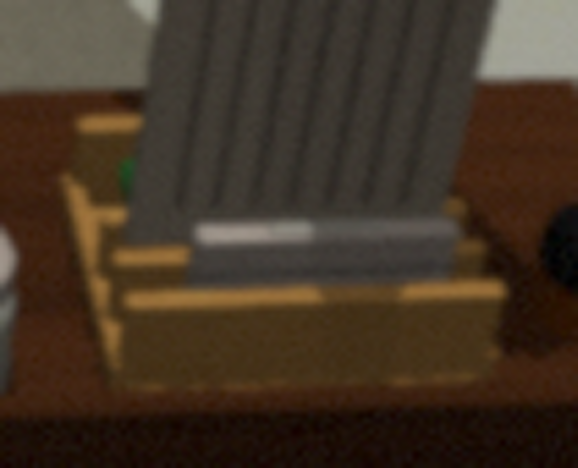

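View pics/e3tc.png

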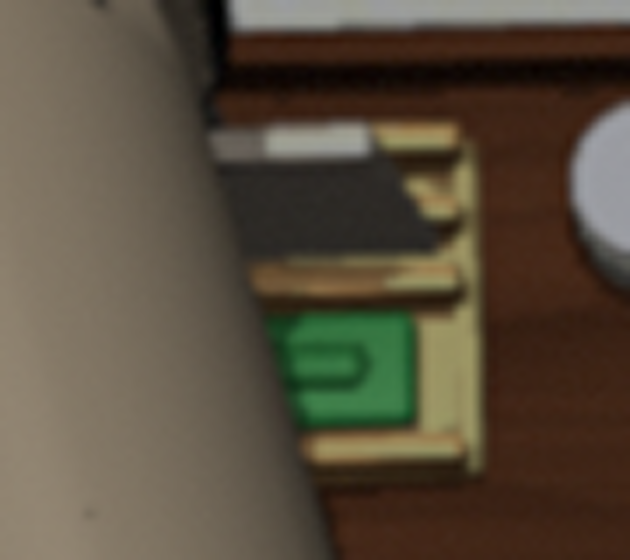

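Request:
move_arm(deltas=[[0,0,0.0015,0,0,0,-1],[0,0,0.0015,0,0,0,-1],[0,0,0.0015,0,0,0,-1],[0,0,0.0015,0,0,0,-1]])

```text
clock: 39.45
position: [0.6669, 0.1374, 0.2655]
ee_rot: [0.689, 0.725, -0.01, 0.0]
ft_force: [0.6, 0.7, -1.5]
grip_width: 0.092
```

Request:
move_arm(deltas=[[0,0,0.002,0,0,0,-1],[0,0,0.002,0,0,0,-1],[0,0,0.002,0,0,0,-1],[0,0,0.002,0,0,0,-1],[0,0,0,0,0,0,-1]])

```text
clock: 40.08
position: [0.6667, 0.1372, 0.2574]
ee_rot: [0.689, 0.725, -0.01, -0.0]
ft_force: [-0.5, 0.5, -2.2]
grip_width: 0.094
```

Request:
move_arm(deltas=[[0,0,0.002,0,0,0,-1],[0,0,0.002,0,0,0,-1],[0,0,0.002,0,0,0,-1],[0,0,0,0,0,0,-1]])

```text
clock: 40.58
position: [0.6666, 0.1371, 0.2514]
ee_rot: [0.689, 0.725, -0.01, -0.0]
ft_force: [-0.3, -0.8, -3.3]
grip_width: 0.094
```

Request:
move_arm(deltas=[[0,0,0.0015,0,0,0,-1],[0,0,0.0015,0,0,0,-1],[0,0,0.0015,0,0,0,-1],[0,0,0.001,0,0,0,-1],[0,0,0,0,0,0,-1]])

```text
clock: 41.2
position: [0.6666, 0.1371, 0.246]
ee_rot: [0.689, 0.725, -0.01, 0.0]
ft_force: [0.3, -0.7, -1.9]
grip_width: 0.093
```

Free of contact so far; the floor is expected at a TCP height of about 0.236. I'll use finer steps from here.

Request:
move_arm(deltas=[[0,0,0.001,0,0,0,-1],[0,0,0.001,0,0,0,-1],[0,0,0.001,0,0,0,-1],[0,0,0.001,0,0,0,-1],[0,0,0,0,0,0,-1]])

```text
clock: 41.82
position: [0.6665, 0.137, 0.242]
ee_rot: [0.689, 0.725, -0.01, 0.0]
ft_force: [0.5, -0.8, -1.9]
grip_width: 0.096
```

Request:
move_arm(deltas=[[0,0,0.0008,0,0,0,-1],[0,0,0.0008,0,0,0,-1],[0,0,0,0,0,0,-1]])

```text
clock: 42.2
position: [0.6665, 0.137, 0.2404]
ee_rot: [0.689, 0.725, -0.01, 0.0]
ft_force: [-0.0, -0.8, -1.2]
grip_width: 0.098
```

Request:
move_arm(deltas=[[0,0,0.0006,0,0,0,-1],[0,0,0.0006,0,0,0,-1],[0,0,0,0,0,0,-1]])

```text
clock: 42.58
position: [0.6665, 0.137, 0.2393]
ee_rot: [0.689, 0.725, -0.01, 0.0]
ft_force: [0.7, 0.3, -1.6]
grip_width: 0.092
```

Request:
move_arm(deltas=[[0,0,0.0005,0,0,0,-1],[0,0,0.0005,0,0,0,-1],[0,0,0,0,0,0,-1]])

```text
clock: 42.95
position: [0.6665, 0.1369, 0.2382]
ee_rot: [0.689, 0.725, -0.01, 0.0]
ft_force: [-0.4, -0.8, -1.6]
grip_width: 0.098
```

Request:
move_arm(deltas=[[0,0,0.0005,0,0,0,-1],[0,0,0.0005,0,0,0,-1],[0,0,0,0,0,0,-1]])

```text
clock: 43.32
position: [0.6665, 0.1369, 0.2373]
ee_rot: [0.689, 0.725, -0.01, 0.0]
ft_force: [0.3, -0.8, -1.7]
grip_width: 0.093
```

Request:
move_arm(deltas=[[0,0,0.0005,0,0,0,-1],[0,0,0.0005,0,0,0,-1],[0,0,0,0,0,0,-1]])

```text
clock: 43.7
position: [0.6665, 0.1369, 0.2362]
ee_rot: [0.689, 0.725, -0.01, 0.0]
ft_force: [0.1, -0.0, -1.4]
grip_width: 0.094
```

Request:
move_arm(deltas=[[0,0,0.0005,0,0,0,-1],[0,0,0,0,0,0,-1]])

```text
clock: 43.95
position: [0.6666, 0.1368, 0.2361]
ee_rot: [0.689, 0.725, -0.01, 0.0]
ft_force: [0.1, -0.4, 0.3]
grip_width: 0.099
```

Request:
move_arm(deltas=[[0,0,0.0003,0,0,0,-1],[0,0,0,0,0,0,-0.76],[0,0,0,0,0,0,-0.7],[0,0,0,0,0,0,-0.6],[0,0,0,0,0,0,-0.4],[0,0,0,0,0,0,-0.4]], force=20)

```text
clock: 44.7
position: [0.6665, 0.1369, 0.2355]
ee_rot: [0.689, 0.725, -0.01, 0.0]
ft_force: [-0.3, 0.3, 0.0]
grip_width: 0.302
```

```bash
python3 o.py|head -1;python3 - <<'E'
from h import *
p,_=snap('scene','f1')
a=cv2.resize(p[180:310,370:500,::-1],None,fx=4.6,fy=4.6,interpolation=cv2.INTER_CUBIC);cv2.imwrite('pics/f1c.png',a)
E
python3 sl.py f1 418 450 222 255
```

```text
44.7 [-0.137  0.475 -0.204  1.261  0.103  1.432 -0.284] [0.6665 0.1369 0.2355] [-0.3  0.3  0. ] 0.30211382470721776
x=-0.0297*y+0.2186*z+0.6304 rms 0.00406287349156208 0.7702573879885606
back face x at y=.14,z 0.15 0.659  mid-plane 0.6545
back face x at y=.14,z 0.2 0.67  mid-plane 0.6655
back face x at y=.14,z 0.25 0.6809  mid-plane 0.6764
back face x at y=.14,z 0.34 0.7006  mid-plane 0.6961
```

View pics/f1c.png

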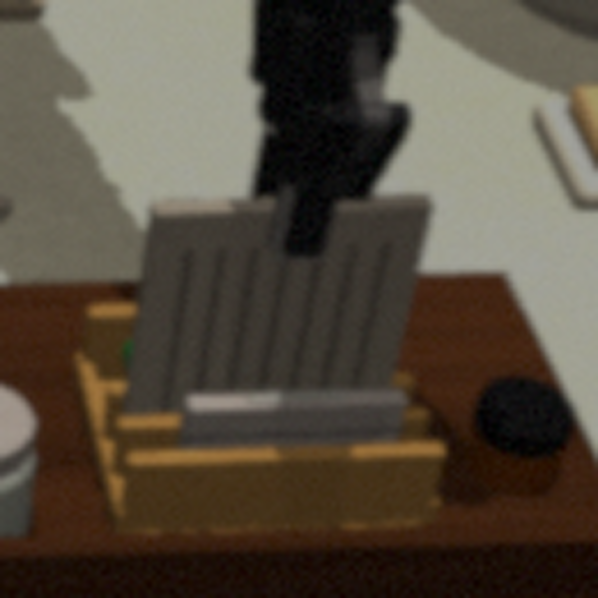

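Request:
move_arm(deltas=[[0,0,0,0,0,0,-0.3],[0,0,0,0,0,0,-0.2],[0,0,0,0,0,0,-0.1],[0,0,0,0,0,0,0.1],[0,0,0,0,0,0,0.3],[0,0,-0.004,0,0,0,0.3],[0,0,-0.01,0,0,0,0.3],[0,0,-0.03,0,0,0,0.3],[0,0,-0.04,0,0,0,0.3],[0,0,-0.04,0,0,0,0.3]])

```text
clock: 46.0
position: [0.6681, 0.1387, 0.3617]
ee_rot: [0.689, 0.725, -0.01, 0.0]
ft_force: [0.2, -0.3, 0.2]
grip_width: 0.647
```

```bash
python3 o.py|head -1;python3 - <<'E'
from h import *
p,_=snap('scene','f2'); snap('top','f2t')
a=cv2.resize(p[180:310,370:500,::-1],None,fx=4.6,fy=4.6,interpolation=cv2.INTER_CUBIC);cv2.imwrite('pics/f2c.png',a)
E
python3 sl.py f2 408 454 228 260
```

```text
46.0 [-0.158  0.467 -0.197  1.014  0.098  1.686 -0.274] [0.6681 0.1387 0.3617] [ 0.2 -0.3  0.2] 0.6471654916459623
x=-0.0479*y+0.0029*z+0.6768 rms 0.0011691611059303562 0.9993178717598908
back face x at y=.14,z 0.15 0.6705  mid-plane 0.666
back face x at y=.14,z 0.2 0.6706  mid-plane 0.6661
back face x at y=.14,z 0.25 0.6708  mid-plane 0.6663
back face x at y=.14,z 0.34 0.6711  mid-plane 0.6666
```

View pics/f2c.png

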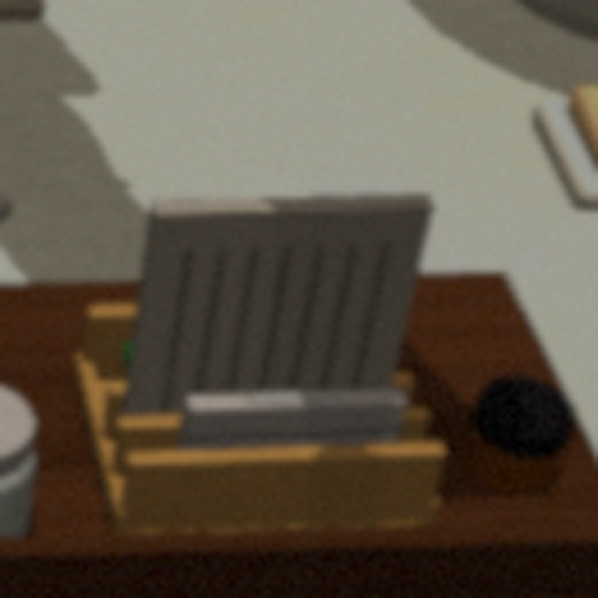

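View pics/f2.png

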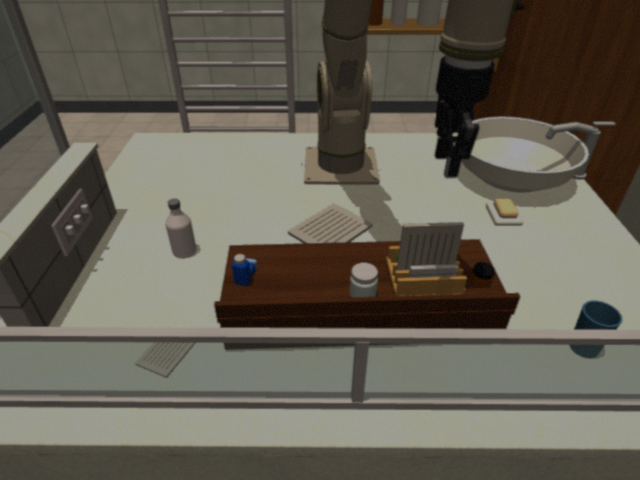

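Run:
```python
from h import *
c=viewer.calibration('scene');R=np.array(c['R']);t=np.array(c['t']);o=-R.T@t
for x,y in((152,214),(430,207)):
    u,v=370+(x+.5)/4.6-.5,180+(y+.5)/4.6-.5
    r=R.T@np.array([(u-c['cx'])/c['fx'],(v-c['cy'])/c['fy'],1]); 
    # plane x=-.0479y+.0029z+.6768
    n=np.array([1,.0479,-.0029]); print((o+r*(.6768-n@o)/(n@r)).round(4))
```

```text
[0.6736 0.082  0.2497]
[0.6684 0.1906 0.2498]
```

```bash
python3 -c "
from workcell import manip
print(manip.hand_in())"
```

```text
the job is handed in; nothing more can be done
None
```

The drying stone now stands upright in the empty slot of the bamboo rack, released, and the job is handed in at about 46 s of the 72 s; no verdict was reported.

**What I did:**
- I drew the stone out flat with about 6–13 N from above until it overhung by about 47 mm.
- I pinched the near end with fingers tilted 37° and let the slab swing up about its far edge.
- I lifted it clear with its weight of about 2 N on the wrist, lowered it slowly into the slot, and let go once the weight came off.

**Last checks:**
- **Upright:** a plane fitted to the slab's depth readings is within 0.2° of vertical.
- **Seated:** its top edge is level at z = 0.250 m, which is what a slab fully down on the slot floor should show.
- **Position:** its middle is about 1–2 mm from the slot's middle in x and about 4 mm along the slot, well inside the limits.
- **Bystanders and arm:** the other things look unmoved in the picture, though I did not measure them. The gripper is more than 100 mm above the stone, with no force reading.

**What went less smoothly:**
- **First pinch:** it slipped shallow because the stone crept about 13 mm back towards the upstand. I laid it flat again and took it deeper.
- **Slot position:** the top view put the slab 1–2 mm further back than the scene view did. I went by the scene view, and the slab went in without touching the slats.

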